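Kit the power-supply parts onto their mounts

TASK

Fit the four power-supply parts to their own mounts: stand the large black capacitor in the large black ring holder and the small blue capacitor in the small blue ring holder, seat the copper transformer ring flat over the stud of the round rubber mount, and lay the white terminal block, screws up, on the white-outlined rectangle of the green pad, lined up with the outline (either end may lead). Leave everything level in its mount and let go, and do not disturb the multimeter or the screwdriver.

Things in the scene. Friction and masses are not known exactly. Their poses are not given: they have to be found in the camera images.
- large_capacitor_center (a point): Large black cylindrical capacitor can, loose, standing upright on the bench: diameter 56 mm, can height 80 mm, with two brass screw terminals rising 5 mm above its grey top and a thin bright band near the top; about 0.22 kg. The point is on its axis, half-way up the can (40 mm above its underside); z is along its axis, upward.
- small_capacitor_center (a point): Small blue cylindrical capacitor can, loose, standing upright: diameter 36 mm, can height 60 mm, with two brass terminals rising 5 mm above its grey top; about 0.08 kg. The point is on its axis, half-way up the can (30 mm above its underside); z is along its axis, upward.
- transformer_center (a point): Ring-shaped (toroidal) transformer wound in copper with yellow turns, loose, lying flat: outer diameter 60 mm, a through hole of 26 mm diameter, height 34 mm (wall 17 mm thick); about 0.4 kg. The point is the centre of the ring, half-way up (17 mm above its underside); z is along the hole's axis, upward.
- terminal_block_center (a point): White ceramic terminal block, loose, lying on its underside: 60 mm long (its x axis), 24 mm wide (its y axis), 24 mm high, with a row of four brass screws along the top; about 0.07 kg. The point is its centre, half-way up (12 mm above its underside); z is upward.
- large_holder: Large black round holder fixed to the bench, for the large black capacitor: a low round cup of 72 mm inner and 80 mm outer diameter, floor 3 mm above the bench, rim 11 mm above the bench, a pale disc in its floor, with two small screw ears that stand out about 9 mm. Origin: centre of its underside, on the bench.
- small_holder: Small blue round holder fixed to the bench, for the small blue capacitor: a low round cup of 52 mm inner and 60 mm outer diameter, floor 3 mm above the bench, rim 11 mm above the bench, a pale disc in its floor, with two small screw ears that stand out about 9 mm. Origin: centre of its underside, on the bench.
- transformer_mount: Round dark rubber mount fixed to the bench, with a copper-coloured ring printed on it, for the transformer: a disc of 74 mm diameter, top 4 mm above the bench, with an upright steel stud of 9 mm diameter at its centre that ends 18 mm above the bench. Origin: centre of its underside, on the bench.
- block_pad: Green rectangular pad fixed to the bench, with a white outline, for the terminal block: 90 mm (its x axis) by 54 mm (its y axis), top 4 mm above the bench; the outlined rectangle is 64 mm (x) by 28 mm (y) at its centre. Origin: centre of its underside, on the bench.
- multimeter: Bystander, to be left alone: a blue-grey multimeter lying on the bench at the robot's left, loose, 150 mm (its x axis) by 75 mm by 38 mm high. Origin: centre of its underside.
- screwdriver: Bystander, to be left alone: a screwdriver with a red handle lying on the bench at the robot's right, loose, roughly along x (handle toward the robot): about 200 mm long, 26 mm high at the handle. Origin: where handle and blade meet, about its middle, at the level of the bench.
Mind the look-alikes: they are no part of the job. Leave any yellow look-alike of the small_holder alone.

How it is judged:
At the end, for the whole second after the job is handed in: Each of the four parts is within 12 mm (horizontally) of the centre of its own mount, down on the mount's floor (no more than 4 mm above it), upright within 7 degrees and at rest; the terminal block's long side is within 15 degrees of the pad's long side, either way round (horizontal distance between large_capacitor_center and large_holder below 0.012 m and height (world z) of large_capacitor_center below 0.047 m and angle between each of large_capacitor_center, small_capacitor_center, transformer_center, terminal_block_center's own z axis and vertical below 0.12 rad and linear speed of each of large_capacitor, small_capacitor, transformer, terminal_block below 0.02 m/s and horizontal distance between small_capacitor_center and small_holder below 0.012 m and height (world z) of small_capacitor_center below 0.037 m and horizontal distance between transformer_center and transformer_mount below 0.012 m and height (world z) of transformer_center below 0.025 m and horizontal distance between terminal_block_center and block_pad below 0.012 m and height (world z) of terminal_block_center below 0.02 m and angle between the x axis of terminal_block_center and the x axis of block_pad, either way round below 0.26 rad); the robot touches nothing.
It fails at once if the multimeter is pushed more than 20 mm (distance of multimeter from where it was at the start of the episode above 0.02 m).
It fails at once if the screwdriver is pushed more than 20 mm (distance of screwdriver from where it was at the start of the episode above 0.02 m).
It also fails if it takes over 104 s, if anything falls off the work surface, if the arm or the gripper's body presses on something with over 40 N, if the wrist force passes 120 N, or if a joint passes its speed limit or range.

ROBOT

A 6-joint arm with a two-finger parallel gripper is mounted at the origin on the work surface. World frame = base frame: x ahead of the robot, y to its left, z up, the work surface at z = 0. Lengths are in m, angles in rad, forces in N, time in s.
With the tool pointing down it reaches from about 0.375 to 0.975 m from the base axis. Payload 3.8 kg.
Tool frame: the origin (TCP) lies on the centre line of the jaws, within the pads' length; the fingertips stand 25 mm ahead of it and the grasp point (between the pads) lies 6 mm ahead of it; z points along the fingers, y is the direction in which the jaws open and shut (so a half turn about z gives the same grasp; the last joint's range is limited). The gripper opens to 85 mm and grips with 20 to 120 N. Pads are 22 mm wide; open, the fingers measure 114 mm over their backs; the gripper's body (76 mm by 85 mm) begins 54 mm behind the grasp point. The pads swing forward as they close: fully open they stand 13 mm farther back than shut.
Start: joints at [-1.181, 0.264, 1.604, -0, 1.274, -0.037], TCP at [0.279, -0.614, 0.256] pointing down, gripper open.
Joint ranges: [-2.63, 2.63], [-0.94, 2.18], [0.31, 2.57], [-1.31, 4.45], [0, 2.66], [-2.55, 2.55]. Speed limits (rad/s): [2.57, 2.57, 3.14, 3.14, 3.14, 3.14].

INTERFACE

Orientations are given as a rotation vector (axis times angle).
In Python, from workcell import bot gives the robot as it stands.
- The arm moves only by the tool servo_tool, never from a script. Its argument "moves" is a list of rows, each a list of 3 entries, a list of its own where there are three numbers: the closure in counts, from 0 (fully open) to 255 (shut), then the shift along the tool's x, y, z in m, then the turn about the tool's z in rad. A call has exactly 8 rows; each row shifts and turns the pose as measured when the row begins, along the tool's axes as they then stand; what a row does not reach is not made up. A row lasts 1/12 s, in which the tool goes at most 41.7 mm and 7.16 degrees, less where a joint would pass 70% of its speed; a pose out of reach is approached as far as the arm can. A call is refused whole if a number of a shift passes 0.0417 or a number of a turn 0.125, either way. A call with a gripper value outside its range is refused whole. The fingers move at their own pace and stop on an object; "newtons" is the grip in N (left out, the last holds). Time passes only in rows, so rows that do not move let the fingers close, or fill a call up. It gives the time, the measured TCP pose, the force and the opening at its end, in the units of the state.
- bot.read_state(): the state, without advancing time (a new reading comes with each control period).
- bot.read_camera(name): name is "scene" or "side" or "wrist"; returns a dict with "pixels" (400x640x3 uint8, red, green, blue), "depth" (400x640 float32, m along the optical axis (not along the pixel's ray), 0 where there is no reading), "intrinsics" (3x3 intrinsics, pixels), "dist" ([k1, k2, p1, p2, k3] as OpenCV has them; the pictures are not rectified), "R" (3x3) and "t" (3): a world point X has camera coordinates R X + t. Camera axes: x right, y down, z forward; pixel columns grow to the right and rows downward; lengths in m; the calibration is good to about 2 mm. A picture is of the moment at which its call begins.
- bot.finish_job(): hands the job in, once; it reports no verdict.
The state is a dict: "time": time; "q": joint angles; "joint_vel": joint speeds; "joint_torque": joint torques, N m; "tool_pos": TCP position; "tcp_rot": TCP orientation; "wrist_force": force on the tool from outside, world axes, zero at the start; "torque": the same for the moment, N m; "width": opening from 0.0 (shut) to 1.0 (fully open).
Only numpy, scipy, OpenCV 4.12 (cv2) and the standard library are available. Lean on these libraries where they do the work, as an engineer would, in place of code of your own. Each camera call takes 0.05 s, during which the arm holds its last target.

## Working session

There is one attempt and no reset: what is moved stays moved. The work goes in short steps, Python scripts to look and compute and a tool call to move; the robot and the scene stay as the last step left them, time stands still between calls to the robot, and variables do not carry over. Pictures are saved under pics/ and viewed, and the job is handed in when it is done.

Besides the shell and the picture viewer there is one more tool, called after "Call:" by a JSON object that holds its "fn" and its "kwargs". servo_tool: Moves the arm, as the interface text tells. Its arguments: {"type":"object","properties":{"moves":{"type":"array","items":{"type":"array"}},"newtons":{"type":"number"}},"required":["moves"]}

```bash
mkdir -p pics; ls
cat > h.py <<'E'
import numpy as np, cv2, pickle
from workcell import bot
def grab(n,tag):
    c=bot.read_camera(n); cv2.imwrite(f'pics/{tag}.png',c['pixels'][:,:,::-1]); pickle.dump(c,open(f'{tag}.pkl','wb')); return c
def ld(tag): return pickle.load(open(f'{tag}.pkl','rb'))
def ray(c,uv):
    p=cv2.undistortPoints(np.array(uv,float).reshape(-1,1,2),c['intrinsics'],np.array(c['dist'])).reshape(-1,2)
    d=np.c_[p,np.ones(len(p))]@np.array(c['R']); o=-np.array(c['R']).T@np.array(c['t']); return o,d
def onz(c,uv,z):
    o,d=ray(c,uv); return o+d*((z-o[2])/d[:,2])[:,None]
def proj(c,X):
    r,_=cv2.Rodrigues(np.array(c['R'])); return cv2.projectPoints(np.array(X,float).reshape(-1,1,3),r,np.array(c['t'],float),c['intrinsics'],np.array(c['dist']))[0].reshape(-1,2)
def cloud(c):
    h,w=c['depth'].shape; u,v=np.meshgrid(np.arange(w),np.arange(h))
    p=cv2.undistortPoints(np.stack([u,v],-1).reshape(-1,1,2).astype(float),c['intrinsics'],np.array(c['dist'])).reshape(-1,2)
    P=np.c_[p,np.ones(len(p))]*c['depth'].reshape(-1,1); X=(P-np.array(c['t']))@np.array(c['R']); X[c['depth'].ravel()==0]=np.nan
    return X.reshape(h,w,3)
E
python3 - <<'E'
from h import *
print(bot.read_state())
for n in ['scene','side','wrist']:
    c=grab(n,n+'0'); print(n,-np.array(c['R']).T@c['t'],c['intrinsics'][0,0],c['dist'])
E
```

```text
pics
{'time': 0.0, 'q': array([-1.18089131e+00,  2.64779413e-01,  1.60538048e+00, -9.43370330e-06,
        1.27369099e+00, -3.69030888e-02]), 'joint_vel': array([ 0.00025336,  0.00032774, -0.00025464,  0.00096633,  0.00250413,
        0.00011474]), 'joint_torque': array([ 1.27112151e-03, -5.15115917e+01, -3.67313969e+01, -1.33430458e-04,
        1.30994007e-02,  2.54013923e-05]), 'tool_pos': array([ 0.27916485, -0.61382463,  0.25494076]), 'tcp_rot': array([-3.06815549e+00, -6.64885222e-01,  6.36335283e-04]), 'wrist_force': array([ 0.24326415, -0.14633771, -0.63451053]), 'torque': array([-0.02192497, -0.01958795, -0.04785595]), 'width': 1.00088645700316}
scene [1.01307072 0.54621325 0.79008856] 405.11994445431 [-0.08869374  0.          0.          0.          0.        ]
side [0.15730876 0.68662852 0.77392655] 391.1215738176124 [-0.0494936  0.         0.         0.         0.       ]
wrist [ 0.34691694 -0.58251475  0.37145669] 285.98589891050256 [-0.03826139  0.          0.          0.          0.        ]
```

View pics/scene0.png

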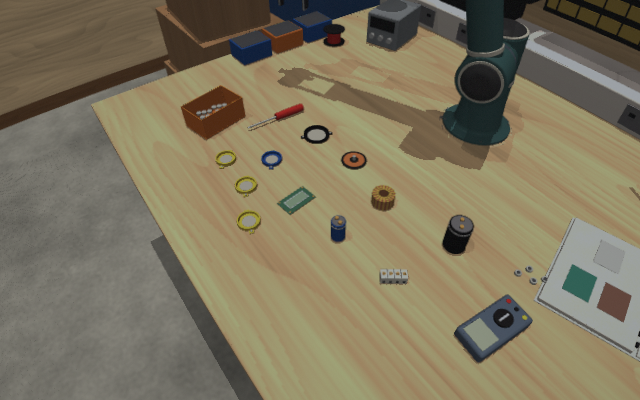

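View pics/side0.png

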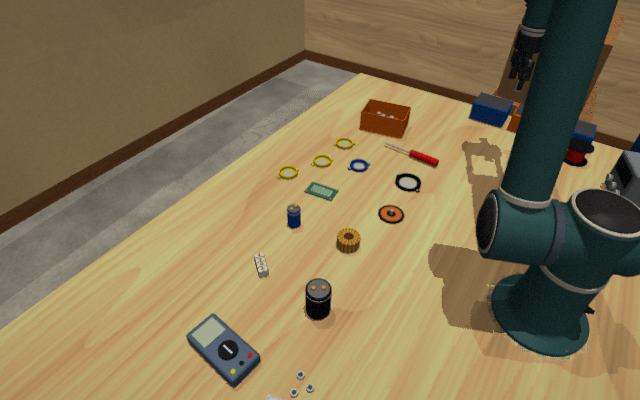

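View pics/wrist0.png

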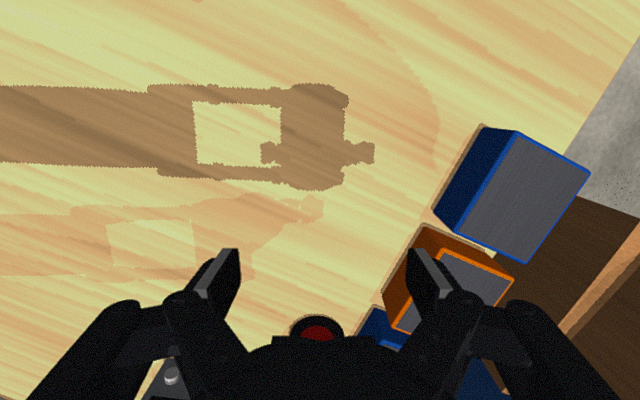

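The scene view shows the large capacitor at (458,234), small capacitor (338,228), transformer (383,198), block (393,276), large holder (317,134), blue small holder (272,159), mount (354,160) and pad (296,201). The yellow look-alikes are at (226,159), (246,186) and (249,221). Blue things that could be confused with the small holder are the bin at (251,47) and the capacitor itself. All of these also show in the side view.

Run:
```python
from h import *
S=ld('scene0');D=ld('side0')
a=cv2.resize(S['pixels'][90:300,200:500],None,fx=2.6,fy=2.6,interpolation=cv2.INTER_CUBIC)
b=cv2.resize(D['pixels'][130:330,230:450],None,fx=2.9,fy=2.9,interpolation=cv2.INTER_CUBIC)
cv2.imwrite('pics/cs.png',a[:,:,::-1]);cv2.imwrite('pics/cd.png',b[:,:,::-1])
for n,c in(('S',S),('D',D)):
    X=cloud(c);z=X[...,2]
    m=((z>0.012)&(z<0.1)&(X[...,0]>0.2)&(X[...,0]<1.0)&(abs(X[...,1])<0.6)).astype(np.uint8)
    k,l,s,ce=cv2.connectedComponentsWithStats(m)
    for i in range(1,k):
        if s[i,4]>40:
            P=X[l==i]; zt=np.percentile(P[:,2],97); T=P[P[:,2]>zt-0.012]
            print(n,ce[i].round(),s[i,4],'top',zt.round(4),'topmid',((T.min(0)+T.max(0))/2).round(4)[:2],'ext',(T.max(0)-T.min(0)).round(3)[:2])
    print('bench z',np.nanmedian(z[(X[...,0]>0.3)&(X[...,0]<.9)&(abs(X[...,1])<.4)]))
```

```text
S [212. 110.] 1953 top 0.0748 topmid [ 0.6603 -0.5176] ext [0.175 0.14 ]
S [283. 113.] 247 top 0.027 topmid [ 0.4992 -0.3944] ext [0.193 0.027]
S [383. 196.] 420 top 0.0362 topmid [0.4701 0.0701] ext [0.059 0.058]
S [338. 227.] 318 top 0.0642 topmid [0.633  0.0887] ext [0.036 0.035]
S [458. 233.] 829 top 0.0834 topmid [0.427  0.2759] ext [0.057 0.056]
S [581. 285.] 1694 top 0.015 topmid [0.2971 0.5257] ext [0.194 0.148]
S [393. 275.] 332 top 0.0267 topmid [0.6079 0.2559] ext [0.06  0.053]
S [493. 327.] 2705 top 0.0387 topmid [0.5314 0.4698] ext [0.154 0.087]
S [587. 317.] 65 top 0.0147 topmid [0.3494 0.5853] ext [0.041 0.029]
bench z -9.222632258783925e-05
D [385. 117.] 1348 top 0.0743 topmid [ 0.6582 -0.5183] ext [0.173 0.139]
D [423. 157.] 195 top 0.0259 topmid [ 0.4683 -0.3953] ext [0.134 0.032]
D [294. 214.] 260 top 0.0653 topmid [0.6292 0.0842] ext [0.033 0.036]
D [348. 239.] 438 top 0.0373 topmid [0.4683 0.0677] ext [0.06 0.06]
D [261. 263.] 225 top 0.0271 topmid [0.6067 0.254 ] ext [0.058 0.051]
D [318. 297.] 879 top 0.0837 topmid [0.4246 0.2735] ext [0.055 0.056]
D [223. 348.] 2752 top 0.0388 topmid [0.5289 0.4692] ext [0.154 0.088]
bench z 0.00048340097743581554
```

View pics/cs.png

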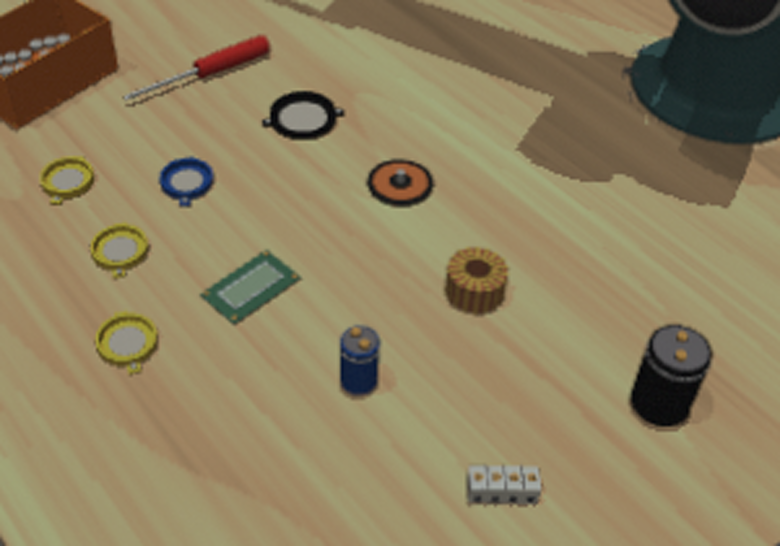

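View pics/cd.png

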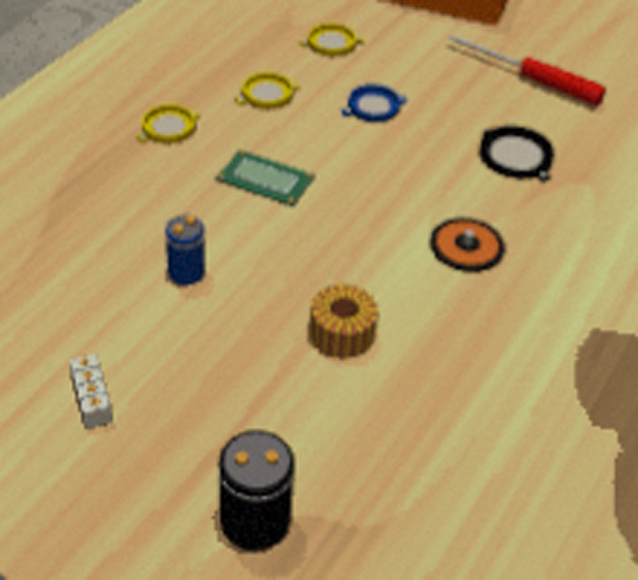

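Run:
```python
from h import *
S=ld('scene0');D=ld('side0')
rois={'S':{'LH':(296,118,338,150),'SH':(258,147,286,172),'TM':(336,146,372,174),'PAD':(274,184,320,218)},
      'D':{'LH':(390,168,428,198),'SH':(345,154,375,176),'TM':(372,200,410,228),'PAD':(300,178,342,204)}}
for n,c in(('S',S),('D',D)):
    X=cloud(c); hsv=cv2.cvtColor(c['pixels'],cv2.COLOR_RGB2HSV).astype(int); H,Sa,V=hsv[...,0],hsv[...,1],hsv[...,2]
    for k,(a,b,e,f) in rois[n].items():
        if k=='LH': m=V<60
        if k=='SH': m=(H>100)&(H<130)&(Sa>110)
        if k=='TM': m=((H<14)&(Sa>130)&(V>120))
        if k=='PAD': m=(H>60)&(H<100)&(Sa>40)
        mm=np.zeros(m.shape,np.uint8); mm[b:f,a:e]=m[b:f,a:e]
        k2,l,s,_=cv2.connectedComponentsWithStats(mm); i=1+s[1:,4].argmax(); mm=(l==i).astype(np.uint8)
        cn,_=cv2.findContours(mm,cv2.RETR_EXTERNAL,cv2.CHAIN_APPROX_NONE); cn=max(cn,key=cv2.contourArea).reshape(-1,2)
        z=0.011 if 'H' in k else 0.004
        P=onz(c,cn,z)[:,:2].astype(np.float32)
        zz=X[...,2][mm>0]
        r=cv2.minAreaRect((P*1000))
        el=cv2.fitEllipse(P*1000)
        print(n,k,s[i,4],'zdepth',np.nanmedian(zz).round(4),np.nanpercentile(zz,95).round(4),'rect',np.round(r[0],1),np.round(r[1],1),round(r[2],1),'ell',np.round(el[0],1),np.round(el[1],1))
    # block
    a,b,e,f=(376,262,412,290) if n=='S' else (250,248,274,282)
    z=X[...,2]; m=np.zeros(z.shape,bool); m[b:f,a:e]=((z>0.019)&(z<.03))[b:f,a:e]
    P=X[m][:,:2].astype(np.float32)*1000; print(n,'block',cv2.minAreaRect(P),np.median(z[m]))
```

```text
S LH 204 zdepth 0.006 0.0117 rect [ 448.8 -251.4] [84.9 80.8] 22.5 ell [ 449.1 -252.8] [81.9 83.9]
S SH 153 zdepth 0.0061 0.0123 rect [ 615.7 -239.9] [59.1 65.8] 6.6 ell [ 617.8 -239.9] [53.3 69. ]
S TM 163 zdepth 0.0041 0.0064 rect [427.2 -99.4] [56.  55.1] 51.2 ell [ 426.5 -100. ] [54.6 56.3]
S PAD 260 zdepth 0.0034 0.0058 rect [647.2 -69.9] [87.7 50.9] 6.8 ell [647.  -70.1] [54.8 98.3]
S block ((609.0862426757812, 255.5106201171875), (25.243106842041016, 60.5331916809082), 53.52790069580078) 0.024061078020800687
D LH 167 zdepth 0.0065 0.0129 rect [ 440.9 -252.4] [74.  85.1] 25.3 ell [ 441.4 -252.5] [76.1 84.3]
D SH 106 zdepth 0.0063 0.0131 rect [ 611.2 -241.5] [56.1 62.6] 5.0 ell [ 610.1 -241.3] [56.7 61.1]
D TM 189 zdepth 0.0051 0.0074 rect [ 425.3 -102.3] [58.1 53.6] 34.4 ell [ 425.7 -102.5] [55.7 58.2]
D PAD 172 zdepth 0.0049 0.0075 rect [644.6 -71.6] [85.6 51.4] 7.6 ell [645.1 -71.2] [53.2 94.9]
D block ((607.67236328125, 253.08558654785156), (23.653167724609375, 62.03504180908203), 51.624874114990234) 0.024522430922217897
```

```bash
cat >> h.py <<'E'
def pose():
    s=bot.read_state(); R,_=cv2.Rodrigues(np.array(s['tcp_rot'])); return s,np.array(s['tool_pos']),R
def plan(t,yaw=None,step=0.04,p=None,th=None,nmin=1):
    """t world xyz target, yaw deg of tool x"""
    if p is None:
        s,p,R=pose(); th=np.arctan2(R[1,0],R[0,0])
        print('t',round(s['time'],2),'p',p.round(4),'yaw',np.degrees(th).round(1),'tilt',np.degrees(np.arccos(-R[2,2])).round(2),'w',round(float(s['width']),3),'F',np.round(s['wrist_force'],1),'q6',round(s['q'][5],2),'q1',round(s['q'][0],2))
    t=np.array(t,float); y=th if yaw is None else np.radians(yaw); dy=(y-th+np.pi)%(2*np.pi)-np.pi
    n=max(int(np.ceil(np.linalg.norm(t-p)/step)),int(np.ceil(abs(dy)/0.12)),nmin)
    d=(t-p)/n
    for i in range(n):
        a=th+dy*i/n
        print([0,[round(float(d[0]*np.cos(a)+d[1]*np.sin(a)),4),round(float(d[0]*np.sin(a)-d[1]*np.cos(a)),4),round(float(-d[2]),4)],round(float(-dy/n),3)])
    return t,y
E
python3 - <<'E'
from h import *
a=plan([.5,-.2,.29],50)
E
```

```text
t 0.15 p [ 0.2792 -0.614   0.2552] yaw 24.5 tilt 0.1 w 0.998 F [ 0.6 -0.1 -0.6] q6 -0.04 q1 -1.18
[0, [0.031, -0.0238, -0.0029], -0.037]
[0, [0.0319, -0.0226, -0.0029], -0.037]
[0, [0.0327, -0.0214, -0.0029], -0.037]
[0, [0.0335, -0.0202, -0.0029], -0.037]
[0, [0.0342, -0.0189, -0.0029], -0.037]
[0, [0.0349, -0.0176, -0.0029], -0.037]
[0, [0.0355, -0.0163, -0.0029], -0.037]
[0, [0.0361, -0.015, -0.0029], -0.037]
[0, [0.0366, -0.0137, -0.0029], -0.037]
[0, [0.0371, -0.0123, -0.0029], -0.037]
[0, [0.0375, -0.0109, -0.0029], -0.037]
[0, [0.0379, -0.0095, -0.0029], -0.037]
```

Call:
{"fn": "servo_tool", "kwargs": {"moves": [[0,[0.031,-0.024,-0.003],-0.04],[0,[0.032,-0.023,-0.003],-0.04],[0,[0.033,-0.021,-0.003],-0.04],[0,[0.034,-0.02,-0.003],-0.04],[0,[0.034,-0.019,-0.003],-0.04],[0,[0.035,-0.018,-0.003],-0.04],[0,[0.036,-0.016,-0.003],-0.04],[0,[0.036,-0.015,-0.003],-0.04]]}}

```text
time: 0.82
tool_pos: [0.423, -0.3304, 0.2739]
tcp_rot: [-2.918, -1.144, 0.006]
wrist_force: [1.0, 0.0, 0.1]
width: 1.003
```

Call:
{"fn": "servo_tool", "kwargs": {"moves": [[0,[0.037,-0.014,-0.003],-0.04],[0,[0.037,-0.012,-0.003],-0.04],[0,[0.037,-0.011,-0.003],-0.04],[0,[0.038,-0.01,-0.003],-0.04],[0,[0.02,-0.006,0],-0.04],[0,[0.01,-0.003,0],0],[0,[0,0,0],0],[0,[0,0,0],0]]}}

```text
time: 1.48
tool_pos: [0.5064, -0.143, 0.2864]
tcp_rot: [-2.771, -1.459, 0.001]
wrist_force: [0.3, 0.3, 0.1]
width: 0.999
```

Run:
```python
from h import *
grab('wrist','w1')
a=plan([.5,-.0,.29],75)
```

```text
t 1.53 p [ 0.5062 -0.1433  0.2863] yaw 55.5 tilt 0.58 w 1.003 F [ 0.6 -0.4 -1.4] q6 0.27 q1 -0.33
[0, [0.0286, -0.0216, -0.0009], -0.085]
[0, [0.0304, -0.0191, -0.0009], -0.085]
[0, [0.0319, -0.0164, -0.0009], -0.085]
[0, [0.0332, -0.0136, -0.0009], -0.085]
```

View pics/w1.png

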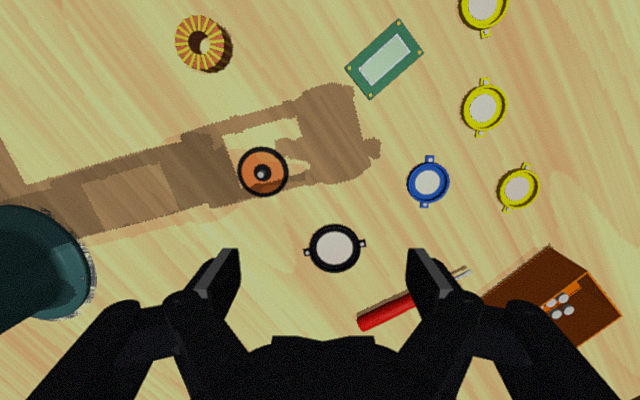

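The wrist view shows the mounts clearly: large holder (335,248), blue holder (428,182), rubber mount (262,171), pad (384,59) and transformer (200,43).

```bash
cat > mm.py <<'E'
from h import *
def meas(c,rois):
    X=cloud(c); hsv=cv2.cvtColor(cv2.medianBlur(c['pixels'],3),cv2.COLOR_RGB2HSV).astype(int); H,Sa,V=hsv[...,0],hsv[...,1],hsv[...,2]
    for k,(a,b,e,f) in rois.items():
        if k=='LH': m=(Sa<60)&(V>110);z=.003
        if k=='SH': m=(Sa<60)&(V>110);z=.003
        if k=='TM': m=((H<14)&(Sa>130)&(V>60));z=.004
        if k=='PAD': m=(H>60)&(H<100)&(Sa>40);z=.004
        mm=np.zeros(m.shape,np.uint8); mm[b:f,a:e]=m[b:f,a:e]
        k2,l,s,_=cv2.connectedComponentsWithStats(mm); i=1+s[1:,4].argmax(); mm=(l==i).astype(np.uint8)
        cn,_=cv2.findContours(mm,cv2.RETR_EXTERNAL,cv2.CHAIN_APPROX_NONE); cn=max(cn,key=cv2.contourArea).reshape(-1,2)
        P=onz(c,cn,z)[:,:2].astype(np.float32); r=cv2.minAreaRect(P*1000); el=cv2.fitEllipse(P*1000)
        print(k,s[i,4],'zd',np.nanmedian(X[...,2][mm>0]).round(4),'rect',np.round(r[0],1),np.round(r[1],1),round(r[2],1),'ell',np.round(el[0],1),np.round(el[1],1))
E
python3 - <<'E'
from mm import *
c=ld('w1')
meas(c,{'LH':(300,218,370,276),'SH':(402,150,455,212),'TM':(232,142,294,202),'PAD':(340,15,430,105)})
print('bench',np.nanmedian(cloud(c)[100:120,350:400,2]))
# stud tip by two views: depth
X=cloud(c);b=X[160:185,250:275]; print('stud top',np.nanmax(b[...,2]), b[b[...,2]>.014].mean(0) if (b[...,2]>.014).any() else '')
b=X[10:80,165:240]; t=b[b[...,2]>.028]; print('toroid',t.min(0),t.max(0),(t.min(0)+t.max(0))/2)
E
```

```text
LH 929 zd 0.0019 rect [ 444.6 -259.3] [55.  54.4] 55.7 ell [ 444.7 -258.4] [54.6 54.7]
SH 474 zd 0.0023 rect [ 614.1 -246.3] [34.1 35.4] 55.7 ell [ 613.8 -246.7] [34.5 35.2]
TM 1006 zd 0.0031 rect [ 423.3 -103. ] [52.5 60.9] 37.4 ell [ 423.8 -102.8] [51.8 62.7]
PAD 1746 zd 0.0029 rect [645.  -72.5] [88.7 52.6] 6.8 ell [643.6 -72.5] [ 58.9 105.7]
bench -0.0011348968679089654
stud top 0.018327287466876428 [ 0.42559238 -0.10122546  0.01633157]
toroid [0.43884902 0.03778417 0.02801037] [0.49852714 0.09837186 0.03563113] [0.46868808 0.06807802 0.03182075]
```

Call:
{"fn": "servo_tool", "kwargs": {"moves": [[0,[0.029,-0.022,-0.001],-0.08],[0,[0.03,-0.019,-0.001],-0.08],[0,[0.032,-0.016,-0.001],-0.08],[0,[0.033,-0.014,-0.001],-0.08],[0,[0.015,-0.005,0],0],[0,[0,0,0],0],[0,[0,0,0],0],[0,[0,0,0],0]]}}

```text
time: 2.2
tool_pos: [0.4988, 0.0096, 0.2898]
tcp_rot: [-2.508, -1.878, 0.005]
wrist_force: [0.1, -0.5, -1.1]
width: 1.002
```

Run:
```python
from h import *
grab('wrist','w2')
a=plan([.427,.275,.19],75)
```

```text
t 2.25 p [0.4988 0.0092 0.2897] yaw 73.6 tilt 0.49 w 0.998 F [-0.8  0.6 -0.3] q6 0.25 q1 -0.03
[0, [0.0293, -0.018, 0.0125], -0.003]
[0, [0.0294, -0.0179, 0.0125], -0.003]
[0, [0.0295, -0.0178, 0.0125], -0.003]
[0, [0.0295, -0.0177, 0.0125], -0.003]
[0, [0.0296, -0.0176, 0.0125], -0.003]
[0, [0.0296, -0.0175, 0.0125], -0.003]
[0, [0.0297, -0.0174, 0.0125], -0.003]
[0, [0.0297, -0.0174, 0.0125], -0.003]
```

View pics/w2.png

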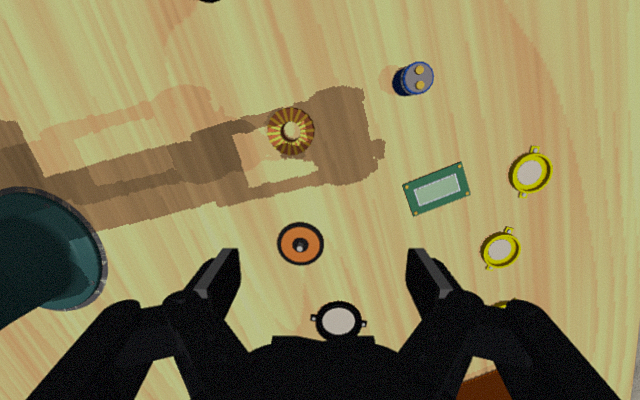

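Run:
```python
from mm import *
print('S');meas(ld('scene0'),{'LH':(306,125,328,144),'SH':(262,150,282,168),'TM':(336,146,372,174),'PAD':(274,184,320,218)})
print('D');meas(ld('side0'),{'LH':(396,172,420,194),'SH':(349,158,370,172),'TM':(372,200,410,228),'PAD':(300,178,342,204)})
c=ld('w2');print('w2');meas(c,{'LH':(318,300,362,340),'TM':(270,215,330,272),'PAD':(395,155,478,222)})
X=cloud(c);b=X[95:165,255:325]; t=b[b[...,2]>.028]; print('toroid',(t.min(0)+t.max(0))/2)
b=X[50:110,380:445]; t=b[(b[...,2]>.055)&(b[...,2]<.062)]; print('smallcap',t.min(0),t.max(0),(t.min(0)+t.max(0))/2)
```

```text
S
LH 154 zd 0.003 rect [ 442.8 -259.3] [49.1 52.7] 52.7 ell [ 444.4 -258. ] [48.7 53.5]
SH 81 zd 0.0029 rect [ 614.3 -245.7] [34.9 32. ] 57.7 ell [ 614.2 -246.1] [32.5 33.5]
TM 209 zd 0.004 rect [ 427.1 -102. ] [60.1 63.3] 52.9 ell [ 426.7 -100.3] [58.3 62.3]
PAD 268 zd 0.0035 rect [647.4 -69.7] [88.  51.4] 6.8 ell [646.4 -70.3] [54.4 98.3]
D
LH 160 zd 0.0043 rect [ 444.9 -261.7] [52.3 54. ] 7.0 ell [ 444.9 -261.1] [52.5 53.7]
SH 55 zd 0.0046 rect [ 612.9 -247. ] [30.2 32.7] 34.8 ell [ 614.2 -248.2] [31. 33.]
TM 245 zd 0.0051 rect [ 424.6 -100. ] [63.7 67.5] 55.6 ell [ 426.1 -100.5] [62.  63.8]
PAD 176 zd 0.0049 rect [644.4 -71.4] [86.  52.3] 6.3 ell [645.2 -71.3] [54.2 91.7]
w2
LH 687 zd 0.0021 rect [ 444.1 -258.5] [54.9 55.1] 73.9 ell [ 444.4 -258.3] [54.3 55.1]
TM 732 zd 0.0029 rect [ 425.4 -102.3] [58.  61.5] 59.5 ell [ 425.5 -101.9] [53.8 60.1]
PAD 1183 zd 0.0031 rect [644.6 -71.2] [88.5 52.8] 6.8 ell [644.6 -70.6] [ 57.8 104.2]
toroid [0.46846941 0.06804867 0.0316987 ]
smallcap [0.61246856 0.06768859 0.05508029] [0.64847043 0.10384571 0.06181159] [0.6304695  0.08576715 0.05844594]
```

Call:
{"fn": "servo_tool", "kwargs": {"moves": [[0,[0.029,-0.018,0.01],0],[0,[0.029,-0.018,0.01],0],[0,[0.029,-0.018,0.01],0],[0,[0.029,-0.018,0.01],0],[0,[0.029,-0.018,0.01],0],[0,[0.015,-0.009,0.005],0],[0,[0,0,0],0],[0,[0,0,0],0]]}}

```text
time: 2.92
tool_pos: [0.4539, 0.1837, 0.2334]
tcp_rot: [-2.538, -1.85, 0.005]
wrist_force: [-0.0, 0.1, -0.3]
width: 1.002
```

Run:
```python
from h import *
grab('wrist','w3')
a=plan([.427,.275,.17],75)
```

```text
t 2.97 p [0.454  0.1834 0.2334] yaw 72.1 tilt 0.19 w 1.003 F [-0.6 -0.5 -0.1] q6 0.65 q1 0.33
[0, [0.0263, -0.0179, 0.0211], -0.017]
[0, [0.0266, -0.0175, 0.0211], -0.017]
[0, [0.0269, -0.017, 0.0211], -0.017]
```

View pics/w3.png

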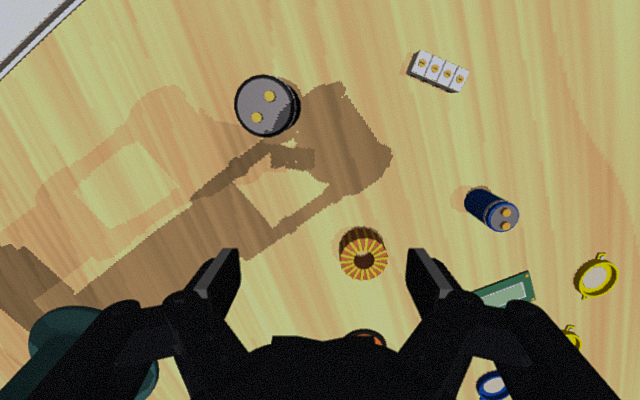

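Run:
```python
from h import *
c=ld('w3');X=cloud(c)
def box(n,r,lo,hi):
    b=X[r[1]:r[3],r[0]:r[2]].reshape(-1,3); t=b[(b[:,2]>lo)&(b[:,2]<hi)]; print(n,t.min(0).round(4),t.max(0).round(4),((t.min(0)+t.max(0))/2).round(4),cv2.minAreaRect((t[:,:2]*1000).astype(np.float32)))
box('large',(225,65,310,145),.074,.082)
box('block',(400,40,475,100),.019,.03)
box('small',(455,180,525,240),.055,.062)
box('tor',(330,220,395,285),.028,.04)
# ray check: top disc centre of can, grey ellipse
H=cv2.cvtColor(c['pixels'],cv2.COLOR_RGB2HSV);
```

```text
large [0.3977 0.2464 0.074 ] [0.4525 0.3011 0.082 ] [0.4251 0.2738 0.078 ] ((424.8456115722656, 273.75225830078125), (54.6694450378418, 54.66456985473633), 73.88499450683594)
block [0.5765 0.2284 0.019 ] [0.6368 0.2811 0.0259] [0.6066 0.2547 0.0225] ((606.73779296875, 254.54238891601562), (24.40158462524414, 60.47997283935547), 51.96730422973633)
small [0.6131 0.0691 0.055 ] [0.6482 0.1044 0.0617] [0.6307 0.0867 0.0584] ((630.5372314453125, 86.84088897705078), (34.82541275024414, 34.65301513671875), 81.16400146484375)
tor [0.4388 0.0388 0.028 ] [0.4987 0.0989 0.0353] [0.4688 0.0689 0.0317] ((468.74755859375, 68.35697937011719), (60.28590774536133, 59.12807083129883), 76.98841094970703)
```

Call:
{"fn": "servo_tool", "kwargs": {"moves": [[0,[0.026,-0.018,0.018],0],[0,[0.026,-0.018,0.018],0],[0,[0.026,-0.018,0.018],0],[0,[0,0,0],0],[0,[0,0,0],0],[0,[0,0,0],0],[0,[0,0,0],0],[0,[0,0,0],0]]}}

```text
time: 3.63
tool_pos: [0.4374, 0.2656, 0.1834]
tcp_rot: [2.551, 1.821, 0.01]
wrist_force: [-0.2, -0.1, -0.0]
width: 1.003
```

Run:
```python
from h import *
a=plan([.425,.274,.18])
print(); plan([.425,.274,.058],p=np.array([.425,.274,.18]),th=a[1],step=.03)
```

```text
t 3.63 p [0.4374 0.2656 0.1834] yaw 71.0 tilt 0.55 w 1.003 F [-0.2 -0.1 -0. ] q6 0.84 q1 0.5
[0, [0.0039, -0.0144, 0.0034], -0.0]

[0, [0.0, 0.0, 0.0244], -0.0]
[0, [0.0, 0.0, 0.0244], -0.0]
[0, [0.0, 0.0, 0.0244], -0.0]
[0, [0.0, 0.0, 0.0244], -0.0]
[0, [0.0, 0.0, 0.0244], -0.0]
```

Call:
{"fn": "servo_tool", "kwargs": {"moves": [[0,[0.004,-0.014,0.004],0],[0,[0,0,0.02],0],[0,[0,0,0.02],0],[0,[0,0,0.01],0],[0,[0,0,0],0],[0,[0,0,0],0],[0,[0,0,0],0],[0,[0,0,0],0]]}}

```text
time: 4.3
tool_pos: [0.4341, 0.2702, 0.136]
tcp_rot: [2.558, 1.805, 0.032]
wrist_force: [-0.5, -0.3, -0.7]
width: 0.997
```

Run:
```python
from h import *
a=plan([.425,.274,.058],step=.03)
```

```text
t 4.3 p [0.4341 0.2702 0.136 ] yaw 70.4 tilt 1.31 w 0.997 F [-0.5 -0.3 -0.7] q6 0.86 q1 0.51
[0, [0.0002, -0.0033, 0.026], -0.0]
[0, [0.0002, -0.0033, 0.026], -0.0]
[0, [0.0002, -0.0033, 0.026], -0.0]
```

Call:
{"fn": "servo_tool", "kwargs": {"moves": [[0,[0,-0.003,0.015],0],[0,[0,-0.003,0.017],0],[0,[0,-0.003,0.017],0],[0,[0,-0.002,0.012],0],[0,[0,0,0.006],0],[0,[0,0,0.002],0],[0,[0,0,0],0],[0,[0,0,0],0]]}}

```text
time: 4.97
tool_pos: [0.4331, 0.278, 0.074]
tcp_rot: [2.557, 1.803, 0.059]
wrist_force: [0.5, -0.3, -0.6]
width: 1.003
```

Run:
```python
from h import *
a=plan([.425,.274,.058],step=.03)
s,p,R=pose();print(R[:,2])
```

```text
t 4.97 p [0.4331 0.278  0.074 ] yaw 70.4 tilt 2.28 w 1.003 F [ 0.5 -0.3 -0.6] q6 0.88 q1 0.53
[0, [-0.0065, -0.0063, 0.016], -0.0]
[ 0.03813591  0.01151335 -0.99920623]
```

Call:
{"fn": "servo_tool", "kwargs": {"moves": [[0,[-0.004,-0.004,0.008],0],[0,[-0.003,-0.004,0.006],0],[0,[0,-0.002,0.004],0],[0,[0,0,0],0],[0,[0,0,0],0],[0,[0,0,0],0],[0,[0,0,0],0],[0,[0,0,0],0]]}}

```text
time: 5.63
tool_pos: [0.4227, 0.2756, 0.0565]
tcp_rot: [2.556, 1.802, 0.067]
wrist_force: [-0.1, -0.4, 0.3]
width: 1.0
```

Run:
```python
from h import *
a=plan([.425,.274,.058],step=.03)
s,p,R=pose();print(R[:,2])
```

```text
t 5.63 p [0.4227 0.2756 0.0565] yaw 70.4 tilt 2.56 w 1.0 F [-0.1 -0.4  0.3] q6 0.89 q1 0.53
[0, [-0.0007, 0.0027, -0.0015], -0.0]
[ 0.04242504  0.01397044 -0.99900197]
```

Close (60 N).

Call:
{"fn": "servo_tool", "kwargs": {"moves": [[90,[0,0.002,0],0],[150,[0,0,0],0],[200,[0,0,0],0],[255,[0,0,0],0],[255,[0,0,0],0],[255,[0,0,0],0],[255,[0,0,0],0],[255,[0,0,0],0]], "newtons": 50}}

```text
time: 6.3
tool_pos: [0.4257, 0.2753, 0.0576]
tcp_rot: [2.557, 1.802, 0.069]
wrist_force: [-0.5, 0.1, -0.1]
width: 0.646
```

Call:
{"fn": "servo_tool", "kwargs": {"moves": [[255,[0,0,-0.005],0],[255,[0,0,-0.01],0],[255,[0,0,-0.018],0],[255,[0,0,-0.02],0],[255,[0,0,-0.02],0],[255,[0,0,-0.012],0],[255,[0,0,-0.005],0],[255,[0,0,0],0]]}}

```text
time: 6.97
tool_pos: [0.4185, 0.272, 0.1518]
tcp_rot: [2.557, 1.803, 0.057]
wrist_force: [0.9, 0.3, -2.1]
width: 0.647
```

Run:
```python
from h import *
grab('side','s1')
a=plan([.47,0.0,.14],45,step=.032)
print();plan([.4445,-.258,.13],20,step=.032,p=a[0],th=a[1])
s,p,R=pose();print(R[:,2])
```

```text
t 7.02 p [0.4184 0.272  0.1513] yaw 70.4 tilt 2.21 w 0.644 F [ 0.6 -0.3 -1.6] q6 0.88 q1 0.53
[0, [-0.0265, 0.0155, 0.0013], 0.049]
[0, [-0.0257, 0.0168, 0.0013], 0.049]
[0, [-0.0249, 0.0181, 0.0013], 0.049]
[0, [-0.024, 0.0193, 0.0013], 0.049]
[0, [-0.023, 0.0204, 0.0013], 0.049]
[0, [-0.0219, 0.0215, 0.0013], 0.049]
[0, [-0.0209, 0.0226, 0.0013], 0.049]
[0, [-0.0197, 0.0236, 0.0013], 0.049]
[0, [-0.0185, 0.0245, 0.0013], 0.049]

[0, [-0.0223, 0.0183, 0.0011], 0.048]
[0, [-0.0214, 0.0193, 0.0011], 0.048]
[0, [-0.0204, 0.0203, 0.0011], 0.048]
[0, [-0.0194, 0.0213, 0.0011], 0.048]
[0, [-0.0183, 0.0222, 0.0011], 0.048]
[0, [-0.0172, 0.0231, 0.0011], 0.048]
[0, [-0.0161, 0.0239, 0.0011], 0.048]
[0, [-0.0149, 0.0246, 0.0011], 0.048]
[0, [-0.0137, 0.0253, 0.0011], 0.048]
[ 0.03696075  0.01070521 -0.99925938]
```

View pics/s1.png

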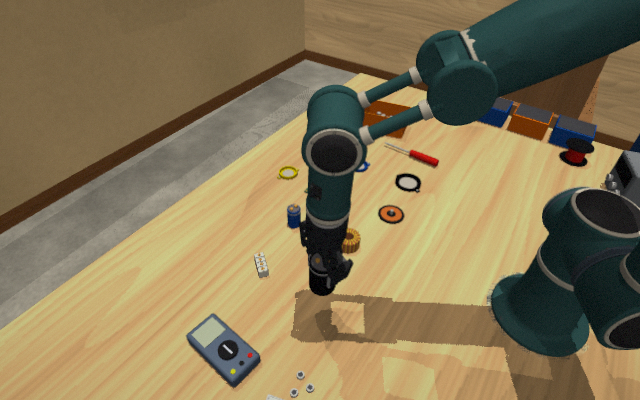

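Call:
{"fn": "servo_tool", "kwargs": {"moves": [[255,[-0.013,0.008,0],0.05],[255,[-0.026,0.016,0.001],0.05],[255,[-0.026,0.018,0.001],0.05],[255,[-0.025,0.019,0.001],0.05],[255,[-0.024,0.02,0.001],0.05],[255,[-0.022,0.021,0.001],0.05],[255,[-0.021,0.023,0.001],0.05],[255,[-0.02,0.024,0.001],0.05]]}}

```text
time: 7.68
tool_pos: [0.4527, 0.0385, 0.1359]
tcp_rot: [2.88, 1.255, 0.047]
wrist_force: [0.9, -0.6, -1.9]
width: 0.646
```

Run:
```python
from h import *
a=plan([.4445,-.2585,.13],step=.032)
s,p,R=pose();print(R[:,2])
```

```text
t 7.68 p [0.4527 0.0385 0.1359] yaw 47.1 tilt 1.72 w 0.646 F [ 0.9 -0.6 -1.9] q6 0.76 q1 0.02
[0, [-0.0223, 0.0196, 0.0006], -0.0]
[0, [-0.0223, 0.0196, 0.0006], -0.0]
[0, [-0.0223, 0.0196, 0.0006], -0.0]
[0, [-0.0223, 0.0196, 0.0006], -0.0]
[0, [-0.0223, 0.0196, 0.0006], -0.0]
[0, [-0.0223, 0.0196, 0.0006], -0.0]
[0, [-0.0223, 0.0196, 0.0006], -0.0]
[0, [-0.0223, 0.0196, 0.0006], -0.0]
[0, [-0.0223, 0.0196, 0.0006], -0.0]
[0, [-0.0223, 0.0196, 0.0006], -0.0]
[ 0.02749241  0.01191432 -0.99955101]
```

Call:
{"fn": "servo_tool", "kwargs": {"moves": [[255,[-0.022,0.02,0],0],[255,[-0.022,0.02,0],0],[255,[-0.022,0.02,0],0],[255,[-0.022,0.02,0],0],[255,[-0.022,0.02,0],0],[255,[-0.022,0.02,0],0],[255,[-0.022,0.02,0],0],[255,[-0.016,0.014,0],0]]}}

```text
time: 8.35
tool_pos: [0.4412, -0.2026, 0.1233]
tcp_rot: [-2.875, -1.245, -0.029]
wrist_force: [0.5, -0.3, -0.9]
width: 0.641
```

Run:
```python
from h import *
a=plan([.4445,-.2585,.10],step=.032)
s,p,R=pose();print(R[:,2])
```

```text
t 8.35 p [ 0.4412 -0.2026  0.1233] yaw 46.8 tilt 1.17 w 0.641 F [ 0.5 -0.3 -0.9] q6 0.25 q1 -0.49
[0, [-0.0193, 0.0203, 0.0117], -0.0]
[0, [-0.0193, 0.0203, 0.0117], -0.0]
[ 0.01361078  0.01519233 -0.99979195]
```

Call:
{"fn": "servo_tool", "kwargs": {"moves": [[255,[-0.015,0.017,0],0],[255,[-0.01,0.012,0],0],[255,[-0.006,0.006,0.003],0],[255,[0,0,0.006],0],[255,[0,0,0.006],0],[255,[0,0,0],0],[255,[0,0,0],0],[255,[0,0,0],0]]}}

```text
time: 9.02
tool_pos: [0.4396, -0.2506, 0.098]
tcp_rot: [-2.868, -1.232, -0.016]
wrist_force: [0.1, 0.3, -2.3]
width: 0.644
```

Run:
```python
from h import *
grab('side','s2');grab('scene','c2');grab('wrist','w4')
a=plan([.4445,-.2585,.062],step=.02)
s,p,R=pose();print(R[:,2])
for n,r in (('s2',(330,110,480,230)),('c2',(250,60,390,180))):
    i=cv2.imread(f'pics/{n}.png')[r[1]:r[3],r[0]:r[2]]; cv2.imwrite(f'pics/{n}z.png',cv2.resize(i,None,fx=2.6,fy=2.6))
cv2.imwrite('pics/pair.png',cv2.hconcat([cv2.resize(cv2.imread('pics/s2z.png'),(390,312)),cv2.resize(cv2.imread('pics/c2z.png'),(390,312))]))
```

```text
t 9.17 p [ 0.4403 -0.2512  0.0988] yaw 46.5 tilt 1.25 w 0.644 F [-0.1 -1.1 -2.9] q6 0.16 q1 -0.58
[0, [-0.0012, 0.004, 0.0184], -0.0]
[0, [-0.0012, 0.004, 0.0184], -0.0]
[ 0.00299926  0.02159705 -0.99976226]
```

View pics/pair.png

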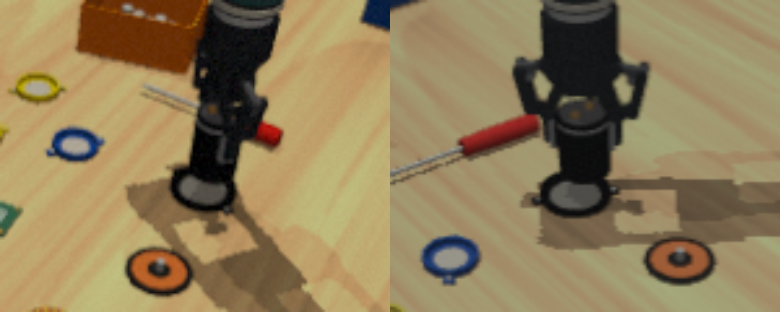

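Call:
{"fn": "servo_tool", "kwargs": {"moves": [[255,[-0.001,0.005,0.006],0],[255,[-0.001,0.005,0.009],0],[255,[-0.001,0,0.009],0],[255,[0,0,0.006],0],[255,[0,0,0.003],0],[255,[0,0,0.001],0],[255,[0,0,0],0],[255,[0,0,0],0]]}}

```text
time: 9.83
tool_pos: [0.4468, -0.2601, 0.0611]
tcp_rot: [-2.869, -1.235, -0.018]
wrist_force: [-0.0, 0.5, -2.1]
width: 0.644
```

Run:
```python
from h import *
a=plan([.446,-.2585,.061],step=.02)
s,p,R=pose();print(R[:,2])
```

```text
t 9.83 p [ 0.4468 -0.2601  0.0611] yaw 46.6 tilt 1.23 w 0.644 F [-0.   0.5 -2.1] q6 0.15 q1 -0.59
[0, [0.0006, -0.0017, 0.0001], -0.0]
[ 0.00368486  0.02112837 -0.99976998]
```

Call:
{"fn": "servo_tool", "kwargs": {"moves": [[255,[0,-0.001,0.001],0],[150,[0,0,0],0],[60,[0,0,0],0],[0,[0,0,0],0],[0,[0,0,0],0],[0,[0,0,0],0],[0,[0,0,0],0],[0,[0,0,-0.01],0]]}}

```text
time: 10.5
tool_pos: [0.4471, -0.2602, 0.0721]
tcp_rot: [-2.872, -1.236, -0.021]
wrist_force: [0.3, 0.9, -0.6]
width: 1.0
```

Call:
{"fn": "servo_tool", "kwargs": {"moves": [[0,[0,0,-0.015],0],[0,[0,0,-0.02],0],[0,[0,0,-0.025],0],[0,[0,0,-0.025],0],[0,[0,0,-0.01],0],[0,[0,0,0],0],[0,[0,0,0],0],[0,[0,0,0],0]]}}

```text
time: 11.17
tool_pos: [0.4468, -0.2623, 0.1754]
tcp_rot: [-2.874, -1.237, -0.024]
wrist_force: [-0.3, -0.1, -0.6]
width: 1.002
```

Run:
```python
from h import *
a=plan([.4685,.05,.13],step=.035)
c=grab('scene','c3');X=cloud(c)
b=X[90:150,285:350].reshape(-1,3); t=b[(b[:,2]>.07)&(b[:,2]<.095)&(abs(b[:,0]-.445)<.06)&(abs(b[:,1]+.26)<.06)]; print(t.min(0),t.max(0),(t.min(0)+t.max(0))/2)
i=c['pixels'][60:180,250:390,::-1]; cv2.imwrite('pics/c3z.png',cv2.resize(i,None,fx=3,fy=3))
```

```text
t 11.17 p [ 0.4468 -0.2623  0.1754] yaw 46.6 tilt 1.14 w 1.002 F [-0.3 -0.1 -0.6] q6 0.16 q1 -0.59
[0, [0.0242, -0.0199, 0.0045], -0.0]
[0, [0.0242, -0.0199, 0.0045], -0.0]
[0, [0.0242, -0.0199, 0.0045], -0.0]
[0, [0.0242, -0.0199, 0.0045], -0.0]
[0, [0.0242, -0.0199, 0.0045], -0.0]
[0, [0.0242, -0.0199, 0.0045], -0.0]
[0, [0.0242, -0.0199, 0.0045], -0.0]
[0, [0.0242, -0.0199, 0.0045], -0.0]
[0, [0.0242, -0.0199, 0.0045], -0.0]
[0, [0.0242, -0.0199, 0.0045], -0.0]
[ 0.41703407 -0.28847058  0.07090221] [ 0.47389065 -0.22705405  0.09088865] [ 0.44546236 -0.25776231  0.08089543]
```

View pics/c3z.png

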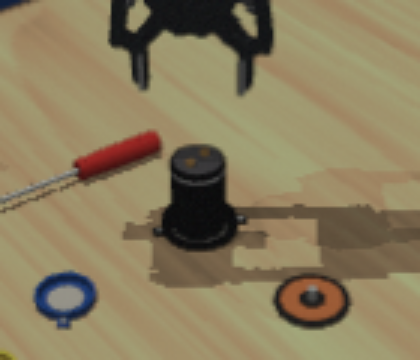

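The large capacitor stands in its holder. Next is the transformer.

Call:
{"fn": "servo_tool", "kwargs": {"moves": [[0,[0.02,-0.016,0],0],[0,[0.026,-0.022,0],0],[0,[0.026,-0.022,0.002],0],[0,[0.026,-0.022,0.004],0],[0,[0.026,-0.022,0.004],0],[0,[0.026,-0.022,0.004],0],[0,[0.026,-0.022,0.004],0],[0,[0.024,-0.02,0.004],0]]}}

```text
time: 11.88
tool_pos: [0.4564, 0.0045, 0.1455]
tcp_rot: [-2.872, -1.215, 0.0]
wrist_force: [0.3, 0.2, 0.4]
width: 0.998
```

Run:
```python
from h import *
a=plan([.4685,.0685,.12],step=.03)
```

```text
t 11.88 p [0.4564 0.0045 0.1455] yaw 45.9 tilt 1.3 w 0.998 F [0.3 0.2 0.4] q6 0.7 q1 -0.06
[0, [0.0181, -0.0119, 0.0085], -0.0]
[0, [0.0181, -0.0119, 0.0085], -0.0]
[0, [0.0181, -0.0119, 0.0085], -0.0]
```

Call:
{"fn": "servo_tool", "kwargs": {"moves": [[0,[0.013,-0.009,0.006],0],[0,[0.011,-0.006,0.006],0],[0,[0.006,-0.005,0.006],0],[0,[0.003,-0.002,0.006],0],[0,[0,0,0],0],[0,[0,0,0],0],[0,[0,0,0],0],[0,[0,0,0],0]]}}

```text
time: 12.55
tool_pos: [0.4551, 0.0505, 0.1111]
tcp_rot: [-2.861, -1.222, 0.027]
wrist_force: [-0.6, -0.4, -0.7]
width: 0.998
```

Run:
```python
from h import *
a=plan([.4685,.0685,.075],step=.03)
s,p,R=pose();print(R[:,2])
```

```text
t 12.55 p [0.4551 0.0505 0.1111] yaw 46.3 tilt 2.01 w 0.998 F [-0.6 -0.4 -0.7] q6 0.79 q1 0.04
[0, [0.0111, -0.0014, 0.0181], -0.0]
[0, [0.0111, -0.0014, 0.0181], -0.0]
[-0.02797581  0.02107817 -0.99938634]
```

Call:
{"fn": "servo_tool", "kwargs": {"moves": [[0,[0.008,-0.001,0.006],0],[0,[0.008,-0.001,0.01],0],[0,[0.004,0,0.01],0],[0,[0.002,0,0.006],0],[0,[0.001,0,0.003],0],[0,[0,0,0.001],0],[0,[0,0,0],0],[0,[0,0,0],0]]}}

```text
time: 13.22
tool_pos: [0.4712, 0.0693, 0.0715]
tcp_rot: [-2.864, -1.217, 0.025]
wrist_force: [0.2, -0.2, 1.2]
width: 1.002
```

Run:
```python
from h import *
grab('wrist','w5')
a=plan([.4685,.0685,.036],step=.03)
s,p,R=pose();print(R[:,2])
```

```text
t 13.27 p [0.4712 0.0693 0.0716] yaw 46.1 tilt 1.93 w 1.001 F [-0.5  0.1  0.9] q6 0.83 q1 0.08
[0, [-0.0012, -0.0007, 0.0178], -0.0]
[0, [-0.0012, -0.0007, 0.0178], -0.0]
[-0.02640311  0.0209498  -0.99943183]
```

View pics/w5.png

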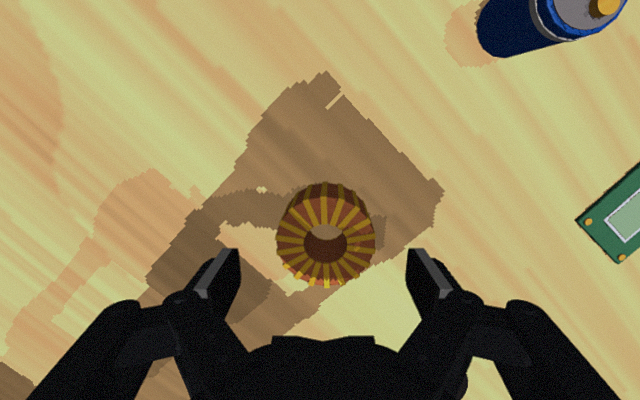

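Call:
{"fn": "servo_tool", "kwargs": {"moves": [[0,[-0.001,0,0.006],0],[0,[-0.001,-0.001,0.009],0],[0,[0,0,0.009],0],[0,[0,0,0.006],0],[0,[0,0,0.004],0],[0,[0,0,0.001],0],[0,[0,0,0],0],[0,[0,0,0],0]]}}

```text
time: 13.93
tool_pos: [0.4674, 0.0689, 0.0331]
tcp_rot: [-2.864, -1.216, 0.025]
wrist_force: [1.0, 0.3, 0.3]
width: 0.999
```

Run:
```python
from h import *
a=plan([.4685,.0685,.034],step=.03)
s,p,R=pose();print(R[:,2])
```

```text
t 13.93 p [0.4674 0.0689 0.0331] yaw 46.0 tilt 1.92 w 0.999 F [1.  0.3 0.3] q6 0.82 q1 0.08
[0, [0.0005, 0.0011, -0.0009], -0.0]
[-0.02625799  0.02085148 -0.99943771]
```

Call:
{"fn": "servo_tool", "kwargs": {"moves": [[90,[0,0,0],0],[150,[0,0,0],0],[200,[0,0,0],0],[255,[0,0,0],0],[255,[0,0,0],0],[255,[0,0,0],0],[255,[0,0,0],0],[255,[0,0,0],0]], "newtons": 60}}

```text
time: 14.6
tool_pos: [0.4683, 0.0689, 0.0342]
tcp_rot: [-2.865, -1.217, 0.022]
wrist_force: [-0.4, 0.2, -1.1]
width: 0.671
```

Call:
{"fn": "servo_tool", "kwargs": {"moves": [[255,[0,0,-0.004],0],[255,[0,0,-0.007],0],[255,[0,0,-0.01],0],[255,[0,0,-0.01],0],[255,[0,0,-0.008],0],[255,[0,0,-0.005],0],[255,[0,0,-0.002],0],[255,[0,0,0],0]]}}

```text
time: 15.27
tool_pos: [0.4679, 0.0678, 0.0846]
tcp_rot: [-2.864, -1.217, 0.026]
wrist_force: [0.1, -0.4, -4.3]
width: 0.674
```

Run:
```python
from h import *
a=plan([.4255,-.1015,.08],step=.025)
s,p,R=pose();print(R[:,2])
c=grab('wrist','w6')
```

```text
t 15.27 p [0.4679 0.0678 0.0846] yaw 46.0 tilt 1.94 w 0.674 F [ 0.1 -0.4 -4.3] q6 0.83 q1 0.08
[0, [-0.0216, 0.0124, 0.0007], -0.0]
[0, [-0.0216, 0.0124, 0.0007], -0.0]
[0, [-0.0216, 0.0124, 0.0007], -0.0]
[0, [-0.0216, 0.0124, 0.0007], -0.0]
[0, [-0.0216, 0.0124, 0.0007], -0.0]
[0, [-0.0216, 0.0124, 0.0007], -0.0]
[0, [-0.0216, 0.0124, 0.0007], -0.0]
[-0.02675836  0.0206883  -0.99942783]
```

View pics/w6.png

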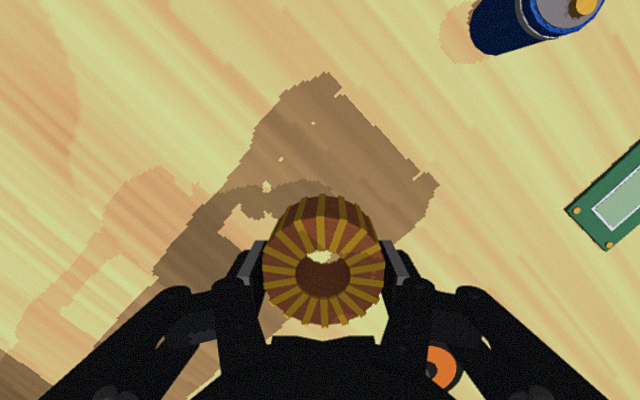

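Call:
{"fn": "servo_tool", "kwargs": {"moves": [[255,[-0.01,0.006,0],0],[255,[-0.018,0.011,0],0],[255,[-0.022,0.013,0],0],[255,[-0.022,0.013,0],0],[255,[-0.022,0.013,0],0],[255,[-0.018,0.01,0],0],[255,[-0.013,0.007,0],0],[255,[-0.007,0.004,0],0]]}}

```text
time: 15.98
tool_pos: [0.4273, -0.0874, 0.0796]
tcp_rot: [-2.858, -1.226, 0.032]
wrist_force: [-0.3, -0.0, -4.2]
width: 0.67
```

Run:
```python
from h import *
a=plan([.4255,-.1015,.065],step=.025)
s,p,R=pose();print(R[:,2])
```

```text
t 15.98 p [ 0.4273 -0.0874  0.0796] yaw 46.4 tilt 2.14 w 0.67 F [-0.3 -0.  -4.2] q6 0.48 q1 -0.27
[0, [-0.0115, 0.0084, 0.0146], -0.0]
[-0.03118393  0.02054289 -0.99930253]
```

Call:
{"fn": "servo_tool", "kwargs": {"moves": [[255,[-0.004,0.003,0.003],0],[255,[-0.003,0.003,0.003],0],[255,[-0.001,0.001,0.002],0],[255,[0,0,0.001],0],[255,[0,0,0],0],[255,[0,0,0],0],[255,[0,0,0],0],[255,[0,0,0],0]]}}

```text
time: 16.65
tool_pos: [0.4253, -0.0979, 0.0678]
tcp_rot: [-2.856, -1.224, 0.035]
wrist_force: [0.1, 0.6, -4.4]
width: 0.664
```

```bash
cat > tor.py <<'E'
from h import *
def tor(tag):
    c=ld(tag);X=cloud(c);s,p,R=pose()
    hsv=cv2.cvtColor(cv2.medianBlur(c['pixels'],3),cv2.COLOR_RGB2HSV).astype(int)
    m=(hsv[...,1]>130)&(hsv[...,0]<30)&(X[...,2]>p[2]-.02)&(np.hypot(X[...,0]-p[0],X[...,1]-p[1])<.045)
    t=X[m]; zt=np.percentile(t[:,2],90); t=t[t[:,2]>zt-.006]
    (a,r)=cv2.minEnclosingCircle((t[:,:2]*1000).astype(np.float32)); A=np.c_[t[:,:2]-p[:2],np.ones(len(t))]; n=np.linalg.lstsq(A,t[:,2],rcond=None)[0]
    print('tor ctr',np.round(a,1),'r',round(r,1),'ztop',zt.round(4),'slope',n.round(3),'tcp',p.round(4))
E
python3 - <<'E'
from tor import *
a=plan([.4255,-.1015,.065],step=.025)
grab('wrist','w7'); tor('w7'); s,p,R=pose();print(R[:,2])
S=grab('scene','c4'); D=grab('side','s4')
i=[cv2.resize(x['pixels'][r[1]:r[3],r[0]:r[2],::-1],(390,312)) for x,r in((S,(300,110,400,190)),(D,(340,165,440,245)))]
cv2.imwrite('pics/p4.png',cv2.hconcat(i))
E
```

```text
t 16.65 p [ 0.4253 -0.0979  0.0678] yaw 46.4 tilt 2.35 w 0.664 F [ 0.1  0.6 -4.4] q6 0.46 q1 -0.29
[0, [-0.0025, 0.0026, 0.0028], -0.0]
tor ctr [425.  -96.9] r 31.4 ztop 0.0673 slope [-0.012 -0.001  0.066] tcp [ 0.4254 -0.0979  0.0678]
[-0.03413841  0.02248146 -0.99916423]
```

View pics/p4.png

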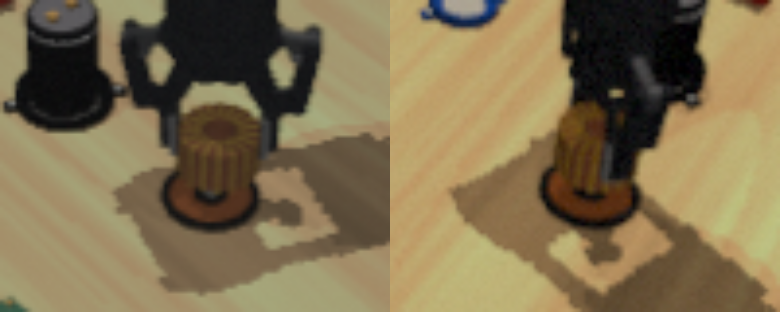

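View pics/w7.png

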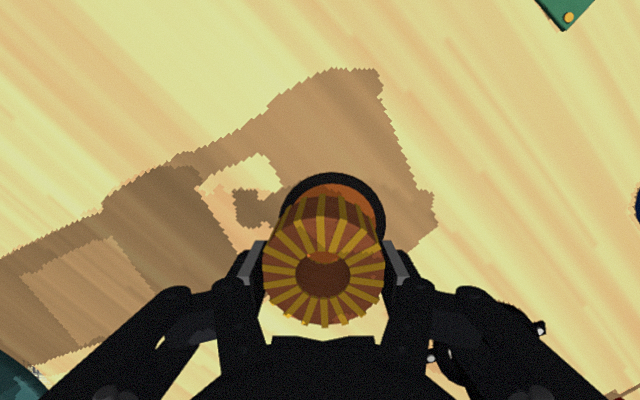

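Call:
{"fn": "servo_tool", "kwargs": {"moves": [[255,[-0.001,0.002,0.001],0],[255,[-0.001,0.002,0.003],0],[255,[-0.001,0.001,0.004],0],[255,[0,0,0.005],0],[255,[0,0,0.004],0],[255,[0,0,0.002],0],[255,[0,0,0],0],[255,[0,0,0],0]]}}

```text
time: 17.47
tool_pos: [0.4263, -0.1039, 0.0465]
tcp_rot: [-2.856, -1.224, 0.035]
wrist_force: [-0.3, 0.5, -3.8]
width: 0.669
```

Run:
```python
from tor import *
a=plan([.4258,-.1025,.039],step=.025)
grab('wrist','w8'); tor('w8')
```

```text
t 17.47 p [ 0.4263 -0.1039  0.0465] yaw 46.4 tilt 2.34 w 0.669 F [-0.3  0.5 -3.8] q6 0.45 q1 -0.3
[0, [0.0007, -0.0013, 0.0075], -0.0]
tor ctr [ 429.9 -107.7] r 36.4 ztop 0.0459 slope [-0.013 -0.001  0.045] tcp [ 0.4262 -0.1039  0.0464]
```

Call:
{"fn": "servo_tool", "kwargs": {"moves": [[255,[0,-0.001,0.002],0],[255,[0,0,0.002],0],[255,[0,0,0.002],0],[255,[0,0,0.001],0],[255,[0,0,0],0],[255,[0,0,0],0],[255,[0,0,0],0],[255,[0,0,0],0]]}}

```text
time: 18.18
tool_pos: [0.4257, -0.103, 0.0393]
tcp_rot: [-2.857, -1.224, 0.034]
wrist_force: [-0.2, -0.5, -4.5]
width: 0.671
```

Run:
```python
from tor import *
a=plan([.4258,-.1025,.039],step=.025)
```

```text
t 18.18 p [ 0.4257 -0.103   0.0393] yaw 46.4 tilt 2.28 w 0.671 F [-0.2 -0.5 -4.5] q6 0.45 q1 -0.3
[0, [0.0004, -0.0003, 0.0003], -0.0]
```

Call:
{"fn": "servo_tool", "kwargs": {"moves": [[255,[0,0,0.001],0],[180,[0,0,0],0],[90,[0,0,0],0],[0,[0,0,0],0],[0,[0,0,0],0],[0,[0,0,0],0],[0,[0,0,0],0],[0,[0,0,-0.005],0]]}}

```text
time: 18.85
tool_pos: [0.4282, -0.1038, 0.0453]
tcp_rot: [-2.859, -1.226, 0.029]
wrist_force: [-0.5, 0.5, -0.0]
width: 1.0
```

Call:
{"fn": "servo_tool", "kwargs": {"moves": [[0,[0,0,-0.01],0],[0,[0,0,-0.015],0],[0,[0,0,-0.02],0],[0,[0,0,-0.02],0],[0,[0,0,-0.015],0],[0,[0,0,-0.01],0],[0,[0,0,-0.005],0],[0,[0,0,-0.001],0]]}}

```text
time: 19.52
tool_pos: [0.4326, -0.1064, 0.153]
tcp_rot: [-2.863, -1.227, 0.022]
wrist_force: [0.7, -0.5, 0.3]
width: 1.003
```

Run:
```python
from tor import *
a=plan([.63,.05,.135],75,step=.03)
c=grab('wrist','w9');X=cloud(c)
t=X.reshape(-1,3); t=t[(t[:,2]>.028)&(t[:,2]<.05)&(np.hypot(t[:,0]-.4255,t[:,1]+.1015)<.05)]
print('tor',t.min(0),t.max(0),(t.min(0)+t.max(0))/2, np.median(t[:,2]))
```

```text
t 19.52 p [ 0.4326 -0.1064  0.153 ] yaw 46.4 tilt 1.74 w 1.003 F [ 0.7 -0.5  0.3] q6 0.45 q1 -0.31
[0, [0.0277, 0.0039, 0.002], -0.055]
[0, [0.0274, 0.0054, 0.002], -0.055]
[0, [0.0271, 0.0069, 0.002], -0.055]
[0, [0.0267, 0.0084, 0.002], -0.055]
[0, [0.0262, 0.0099, 0.002], -0.055]
[0, [0.0256, 0.0113, 0.002], -0.055]
[0, [0.0249, 0.0127, 0.002], -0.055]
[0, [0.0242, 0.0141, 0.002], -0.055]
[0, [0.0234, 0.0154, 0.002], -0.055]
tor [ 0.39444466 -0.13255082  0.0280008 ] [ 0.45462298 -0.07212843  0.03942524] [ 0.42453382 -0.10233962  0.03371302] 0.03695771663041716
```

View pics/w9.png

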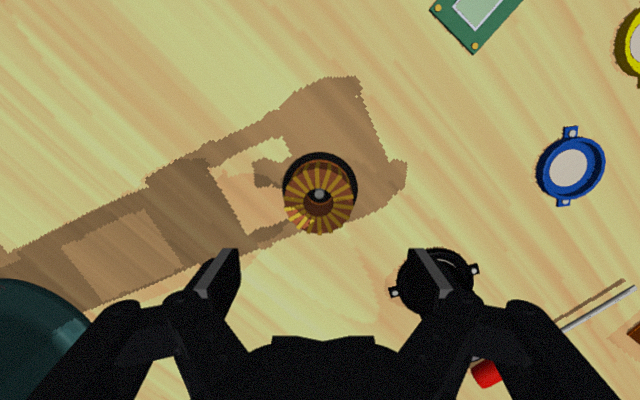

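The transformer is down over its stud: the hole is at (318,200) with the stud inside, and the top is at 37 mm. Next is the small capacitor.

Call:
{"fn": "servo_tool", "kwargs": {"moves": [[0,[0.02,0.003,0],0],[0,[0.032,0.005,0.002],0],[0,[0.036,0.005,0.002],0],[0,[0.036,0.005,0.002],0],[0,[0.036,0.005,0.002],0],[0,[0.036,0.005,0.002],0],[0,[0.03,0.004,0.002],0],[0,[0.02,0.003,0.002],0]]}}

```text
time: 20.23
tool_pos: [0.6282, 0.0519, 0.1294]
tcp_rot: [-2.864, -1.216, 0.037]
wrist_force: [0.0, -0.3, 0.8]
width: 1.003
```

Run:
```python
from h import *
a=plan([.6305,.0865,.11],step=.03);s,p,R=pose();print(R[:,2])
```

```text
t 20.23 p [0.6282 0.0519 0.1294] yaw 46.0 tilt 2.19 w 1.003 F [ 0.  -0.3  0.8] q6 0.79 q1 0.03
[0, [0.0133, -0.0112, 0.0097], -0.0]
[0, [0.0133, -0.0112, 0.0097], -0.0]
[-0.03368637  0.01790298 -0.99927209]
```

Call:
{"fn": "servo_tool", "kwargs": {"moves": [[0,[0.009,-0.009,0.003],0],[0,[0.007,-0.006,0.003],0],[0,[0.005,-0.004,0.003],0],[0,[0.003,-0.002,0.003],0],[0,[0.001,-0.001,0.002],0],[0,[0,0,0],0],[0,[0,0,0],0],[0,[0,0,0],0]]}}

```text
time: 20.9
tool_pos: [0.6246, 0.0887, 0.1088]
tcp_rot: [-2.86, -1.218, 0.054]
wrist_force: [-0.3, -0.6, -0.3]
width: 0.998
```

Run:
```python
from h import *
grab('wrist','w10')
a=plan([.6305,.0865,.046],step=.03);s,p,R=pose();print(R[:,2])
c=ld('w10');t=cloud(c).reshape(-1,3); t=t[(t[:,2]>.055)&(t[:,2]<.062)&(np.hypot(t[:,0]-.63,t[:,1]-.0865)<.03)]
print('cap',t.min(0),t.max(0),(t.min(0)+t.max(0))/2)
```

```text
t 20.95 p [0.6247 0.0886 0.109 ] yaw 46.1 tilt 2.72 w 1.003 F [-0.1  0.   0.4] q6 0.84 q1 0.09
[0, [0.0008, 0.0019, 0.021], -0.0]
[0, [0.0008, 0.0019, 0.021], -0.0]
[0, [0.0008, 0.0019, 0.021], -0.0]
[-0.044464    0.01642893 -0.99887589]
cap [0.6134307  0.06882632 0.05501344] [0.64838759 0.10373111 0.06199895] [0.63090915 0.08627872 0.05850619]
```

View pics/w10.png

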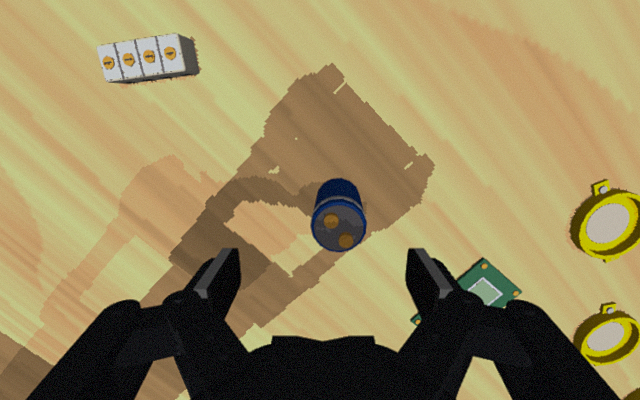

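Call:
{"fn": "servo_tool", "kwargs": {"moves": [[0,[0.001,0.001,0.006],0],[0,[0.001,0.001,0.01],0],[0,[0.001,0.001,0.012],0],[0,[0,0.001,0.012],0],[0,[0,0.001,0.01],0],[0,[0,0,0.006],0],[0,[0,0,0.003],0],[0,[0,0,0.001],0]]}}

```text
time: 21.62
tool_pos: [0.6278, 0.0862, 0.042]
tcp_rot: [-2.862, -1.214, 0.054]
wrist_force: [0.2, -0.2, -0.3]
width: 1.001
```

Run:
```python
from h import *
a=plan([.6305,.0865,.046],step=.03);s,p,R=pose();print(R[:,2])
```

```text
t 21.62 p [0.6278 0.0862 0.042 ] yaw 46.0 tilt 2.72 w 1.001 F [ 0.2 -0.2 -0.3] q6 0.84 q1 0.09
[0, [0.0021, 0.0018, -0.004], -0.0]
[-0.04466379  0.01624518 -0.99886998]
```

Call:
{"fn": "servo_tool", "kwargs": {"moves": [[60,[0.002,0.002,-0.002],0],[120,[0,0,0],0],[170,[0,0,0],0],[220,[0,0,0],0],[255,[0,0,0],0],[255,[0,0,0],0],[255,[0,0,0],0],[255,[0,0,0],0]], "newtons": 40}}

```text
time: 22.28
tool_pos: [0.6327, 0.0866, 0.0459]
tcp_rot: [-2.863, -1.215, 0.049]
wrist_force: [-0.2, 0.7, -0.1]
width: 0.414
```

Run:
```python
from h import *
a=plan([.6305,.0865,.046],step=.03);s,p,R=pose();print(R[:,2])
```

```text
t 22.28 p [0.6327 0.0866 0.0459] yaw 46.0 tilt 2.54 w 0.414 F [-0.2  0.7 -0.1] q6 0.84 q1 0.09
[0, [-0.0016, -0.0015, -0.0001], -0.0]
[-0.04112189  0.01649161 -0.99901803]
```

Call:
{"fn": "servo_tool", "kwargs": {"moves": [[255,[0,0,-0.004],0],[255,[0,0,-0.007],0],[255,[0,0,-0.01],0],[255,[0,0,-0.01],0],[255,[0,0,-0.008],0],[255,[0,0,-0.005],0],[255,[0,0,-0.002],0],[255,[0,0,0],0]]}}

```text
time: 22.95
tool_pos: [0.6353, 0.0859, 0.0984]
tcp_rot: [-2.863, -1.215, 0.046]
wrist_force: [0.1, 0.3, -0.8]
width: 0.412
```

Run:
```python
from h import *
a=plan([.614,-.2465,.10],step=.03);s,p,R=pose();print(R[:,2])
```

```text
t 22.95 p [0.6353 0.0859 0.0984] yaw 46.0 tilt 2.45 w 0.412 F [ 0.1  0.3 -0.8] q6 0.84 q1 0.09
[0, [-0.0212, 0.018, -0.0001], -0.0]
[0, [-0.0212, 0.018, -0.0001], -0.0]
[0, [-0.0212, 0.018, -0.0001], -0.0]
[0, [-0.0212, 0.018, -0.0001], -0.0]
[0, [-0.0212, 0.018, -0.0001], -0.0]
[0, [-0.0212, 0.018, -0.0001], -0.0]
[0, [-0.0212, 0.018, -0.0001], -0.0]
[0, [-0.0212, 0.018, -0.0001], -0.0]
[0, [-0.0212, 0.018, -0.0001], -0.0]
[0, [-0.0212, 0.018, -0.0001], -0.0]
[0, [-0.0212, 0.018, -0.0001], -0.0]
[0, [-0.0212, 0.018, -0.0001], -0.0]
[-0.03931798  0.01682997 -0.99908501]
```

Call:
{"fn": "servo_tool", "kwargs": {"moves": [[255,[-0.012,0.01,0],0],[255,[-0.02,0.017,0],0],[255,[-0.024,0.02,0],0],[255,[-0.024,0.02,0],0],[255,[-0.024,0.02,0],0],[255,[-0.024,0.02,0],0],[255,[-0.024,0.02,0],0],[255,[-0.024,0.02,0],0]]}}

```text
time: 23.62
tool_pos: [0.6171, -0.1485, 0.0936]
tcp_rot: [-2.855, -1.231, 0.047]
wrist_force: [1.0, 0.9, -0.7]
width: 0.413
```

Run:
```python
from h import *
a=plan([.614,-.2465,.10],step=.03);s,p,R=pose();print(R[:,2])
```

```text
t 23.62 p [ 0.6171 -0.1485  0.0936] yaw 46.7 tilt 2.55 w 0.413 F [ 1.   0.9 -0.7] q6 0.47 q1 -0.28
[0, [-0.0184, 0.0163, -0.0016], -0.0]
[0, [-0.0184, 0.0163, -0.0016], -0.0]
[0, [-0.0184, 0.0163, -0.0016], -0.0]
[0, [-0.0184, 0.0163, -0.0016], -0.0]
[-0.04072124  0.01781669 -0.99901168]
```

Call:
{"fn": "servo_tool", "kwargs": {"moves": [[255,[-0.017,0.016,-0.002],0],[255,[-0.014,0.013,-0.001],0],[255,[-0.011,0.01,-0.001],0],[255,[-0.008,0.007,-0.001],0],[255,[-0.005,0.005,0],0],[255,[-0.003,0.003,0],0],[255,[-0.001,0.001,0],0],[255,[0,0,0],0]]}}

```text
time: 24.28
tool_pos: [0.6102, -0.244, 0.0935]
tcp_rot: [-2.858, -1.217, 0.057]
wrist_force: [-0.3, -0.3, -0.1]
width: 0.415
```

Run:
```python
from h import *
a=plan([.616,-.2465,.065],step=.03);s,p,R=pose();print(R[:,2])
S=grab('scene','c5'); D=grab('side','s5')
i=[cv2.resize(x['pixels'][r[1]:r[3],r[0]:r[2],::-1],(390,312)) for x,r in((S,(220,90,320,170)),(D,(300,100,400,180)))]
cv2.imwrite('pics/p5.png',cv2.hconcat(i))
```

```text
t 24.28 p [ 0.6102 -0.244   0.0935] yaw 46.1 tilt 2.89 w 0.415 F [-0.3 -0.3 -0.1] q6 0.35 q1 -0.42
[0, [0.0022, 0.0059, 0.0285], -0.0]
[-0.04726529  0.01759559 -0.99872738]
```

View pics/p5.png

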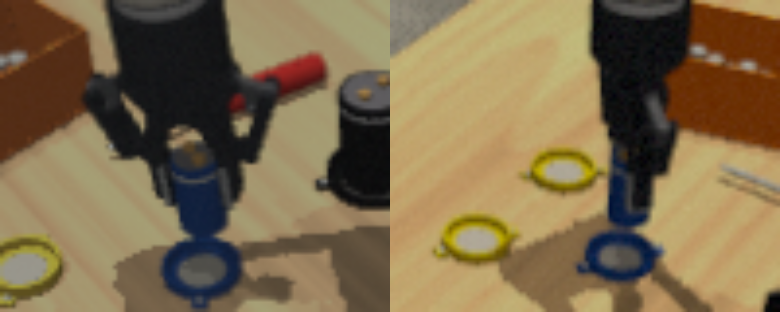

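Call:
{"fn": "servo_tool", "kwargs": {"moves": [[255,[0.001,0.002,0.003],0],[255,[0.001,0.002,0.006],0],[255,[0.001,0.002,0.008],0],[255,[0,0.001,0.008],0],[255,[0,0,0.006],0],[255,[0,0,0.003],0],[255,[0,0,0.001],0],[255,[0,0,0],0]]}}

```text
time: 25.05
tool_pos: [0.6163, -0.2412, 0.0527]
tcp_rot: [-2.852, -1.224, 0.059]
wrist_force: [-0.5, -0.1, -1.2]
width: 0.413
```

Run:
```python
from h import *
a=plan([.6165,-.2465,.05],step=.03);s,p,R=pose();print(R[:,2])
S=grab('scene','c6'); D=grab('side','s6')
i=[cv2.resize(x['pixels'][r[1]:r[3],r[0]:r[2],::-1],(390,312)) for x,r in((S,(220,90,320,170)),(D,(300,100,400,180)))]
cv2.imwrite('pics/p6.png',cv2.hconcat(i))
```

```text
t 25.05 p [ 0.6163 -0.2412  0.0527] yaw 46.5 tilt 3.06 w 0.413 F [-0.5 -0.1 -1.2] q6 0.35 q1 -0.41
[0, [-0.0037, 0.0038, 0.0027], -0.0]
[-0.04984904  0.01922114 -0.99857179]
```

View pics/p6.png

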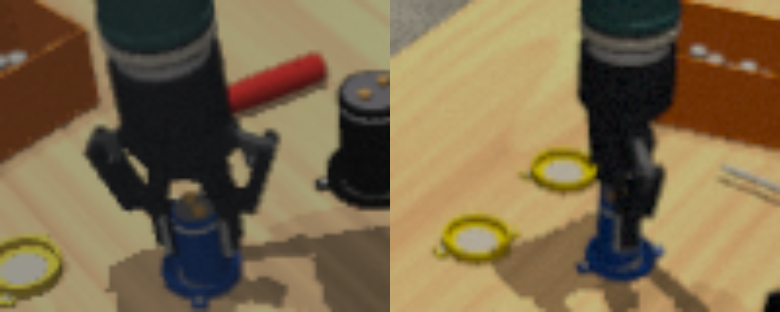

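Inside the cup. I'll nudge it 5 mm toward −y, lower it and release.

Call:
{"fn": "servo_tool", "kwargs": {"moves": [[255,[-0.002,0.002,0],0],[255,[-0.002,0.002,0.001],0],[255,[0,0,0.001],0],[255,[0,0,0.001],0],[255,[0,0,0],0],[255,[0,0,0],0],[255,[0,0,0],0],[255,[0,0,0],0]]}}

```text
time: 25.82
tool_pos: [0.6179, -0.2489, 0.0523]
tcp_rot: [-2.856, -1.224, 0.054]
wrist_force: [0.2, -0.3, -1.7]
width: 0.412
```

Run:
```python
from h import *
a=plan([.6165,-.2465,.05],step=.03);s,p,R=pose();print(R[:,2])
```

```text
t 25.82 p [ 0.6179 -0.2489  0.0523] yaw 46.4 tilt 2.77 w 0.412 F [ 0.2 -0.3 -1.7] q6 0.34 q1 -0.42
[0, [0.0008, -0.0027, 0.0023], -0.0]
[-0.0452061   0.01714872 -0.99883048]
```

Call:
{"fn": "servo_tool", "kwargs": {"moves": [[255,[0,-0.001,0.002],0],[255,[0,0,0.001],0],[180,[0,0,0],0],[120,[0,0,0],0],[60,[0,0,0],0],[0,[0,0,0],0],[0,[0,0,0],0],[0,[0,0,0],0]]}}

```text
time: 26.48
tool_pos: [0.6174, -0.2479, 0.0496]
tcp_rot: [-2.857, -1.225, 0.053]
wrist_force: [-0.4, -0.6, -0.4]
width: 0.996
```

Call:
{"fn": "servo_tool", "kwargs": {"moves": [[0,[0,0,-0.006],0],[0,[0,0,-0.012],0],[0,[0,0,-0.018],0],[0,[0,0,-0.02],0],[0,[0,0,-0.018],0],[0,[0,0,-0.012],0],[0,[0,0,-0.006],0],[0,[0,0,-0.002],0]]}}

```text
time: 27.15
tool_pos: [0.6219, -0.2496, 0.1523]
tcp_rot: [-2.857, -1.225, 0.053]
wrist_force: [0.4, -0.6, 0.0]
width: 1.0
```

Run:
```python
from h import *
a=plan([.607,.2545,.15],142,step=.035);s,p,R=pose();print(R[:,2])
c=grab('wrist','w11');t=cloud(c).reshape(-1,3); t=t[(t[:,2]>.055)&(t[:,2]<.067)&(np.hypot(t[:,0]-.614,t[:,1]+.2465)<.035)]
print('cap',t.min(0),t.max(0),(t.min(0)+t.max(0))/2)
```

```text
t 27.15 p [ 0.6219 -0.2496  0.1523] yaw 46.4 tilt 2.7 w 1.0 F [ 0.4 -0.6  0. ] q6 0.34 q1 -0.42
[0, [0.0237, -0.0239, 0.0002], -0.111]
[0, [0.0262, -0.0211, 0.0002], -0.111]
[0, [0.0284, -0.0181, 0.0002], -0.111]
[0, [0.0302, -0.0148, 0.0002], -0.111]
[0, [0.0316, -0.0114, 0.0002], -0.111]
[0, [0.0327, -0.0078, 0.0002], -0.111]
[0, [0.0334, -0.0041, 0.0002], -0.111]
[0, [0.0336, -0.0004, 0.0002], -0.111]
[0, [0.0335, 0.0033, 0.0002], -0.111]
[0, [0.0329, 0.007, 0.0002], -0.111]
[0, [0.0319, 0.0106, 0.0002], -0.111]
[0, [0.0305, 0.0141, 0.0002], -0.111]
[0, [0.0288, 0.0174, 0.0002], -0.111]
[0, [0.0267, 0.0205, 0.0002], -0.111]
[0, [0.0242, 0.0233, 0.0002], -0.111]
[-0.04411079  0.01675955 -0.99888606]
cap [ 0.59711805 -0.26405529  0.05501816] [ 0.63231301 -0.22793423  0.06699862] [ 0.61471553 -0.24599476  0.06100839]
```

View pics/w11.png

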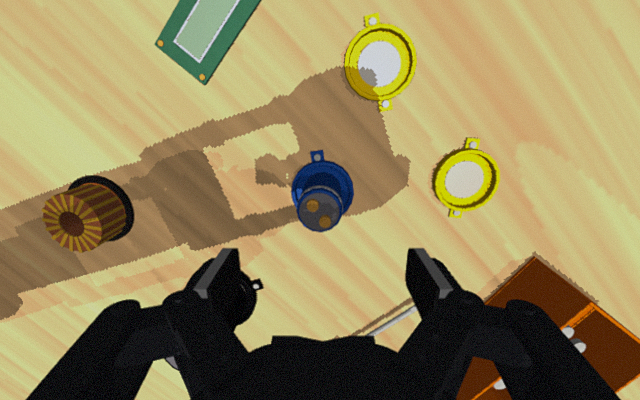

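The small capacitor stands centred in the blue cup at (322,200). Next is the terminal block.

Call:
{"fn": "servo_tool", "kwargs": {"moves": [[0,[0.015,-0.015,0],-0.08],[0,[0.026,-0.022,0],-0.11],[0,[0.028,-0.019,0],-0.11],[0,[0.03,-0.016,0],-0.11],[0,[0.031,-0.012,0],-0.11],[0,[0.032,-0.008,0],-0.11],[0,[0.033,-0.005,0],-0.11],[0,[0.033,-0.001,0],-0.11]]}}

```text
time: 27.87
tool_pos: [0.6101, 0.0077, 0.1497]
tcp_rot: [-2.057, -2.309, 0.036]
wrist_force: [0.6, 0.1, 0.0]
width: 1.003
```

Run:
```python
from h import *
a=plan([.607,.2545,.15],142,step=.03);s,p,R=pose();print(R[:,2])
```

```text
t 27.87 p [0.6101 0.0077 0.1497] yaw 96.6 tilt 3.09 w 1.003 F [0.6 0.1 0. ] q6 -0.16 q1 -0.04
[0, [0.0273, 0.0028, -0.0], -0.088]
[0, [0.0269, 0.0052, -0.0], -0.088]
[0, [0.0264, 0.0075, -0.0], -0.088]
[0, [0.0256, 0.0098, -0.0], -0.088]
[0, [0.0246, 0.012, -0.0], -0.088]
[0, [0.0235, 0.0142, -0.0], -0.088]
[0, [0.0221, 0.0162, -0.0], -0.088]
[0, [0.0206, 0.0181, -0.0], -0.088]
[0, [0.019, 0.0198, -0.0], -0.088]
[-0.05181044  0.01509623 -0.99854283]
```

Call:
{"fn": "servo_tool", "kwargs": {"moves": [[0,[0.029,0.003,0],-0.11],[0,[0.029,0.006,0],-0.11],[0,[0.028,0.009,0],-0.11],[0,[0.026,0.011,0],-0.11],[0,[0.022,0.011,0],-0.1],[0,[0.018,0.01,0],-0.1],[0,[0.014,0.009,0],-0.08],[0,[0.008,0.006,0],-0.04]]}}

```text
time: 28.53
tool_pos: [0.5848, 0.2087, 0.1436]
tcp_rot: [-0.978, -2.913, 0.013]
wrist_force: [1.4, -0.4, 0.6]
width: 1.0
```

Run:
```python
from h import *
a=plan([.607,.2545,.15],142,step=.03);s,p,R=pose();print(R[:,2])
```

```text
t 28.53 p [0.5848 0.2087 0.1436] yaw 142.8 tilt 3.96 w 1.0 F [ 1.4 -0.4  0.6] q6 -0.65 q1 0.29
[0, [0.005, 0.025, -0.0032], 0.007]
[0, [0.0052, 0.0249, -0.0032], 0.007]
[-0.06768197  0.0139154  -0.9976099 ]
```

Call:
{"fn": "servo_tool", "kwargs": {"moves": [[0,[0.003,0.015,0],0],[0,[0.003,0.013,0],0],[0,[0.002,0.009,0.003],0],[0,[0.002,0.006,0.005],0],[0,[0,0.003,0.006],0],[0,[0,0.001,0.006],0],[0,[0,0,0.004],0],[0,[0,0,0.002],0]]}}

```text
time: 29.2
tool_pos: [0.6037, 0.257, 0.1095]
tcp_rot: [-0.98, -2.908, 0.019]
wrist_force: [-0.8, 0.7, -0.5]
width: 0.997
```

Run:
```python
from h import *
a=plan([.607,.2545,.08],142,step=.03);s,p,R=pose();print(R[:,2])
c=grab('wrist','w12');t=cloud(c).reshape(-1,3); t=t[(t[:,2]>.019)&(t[:,2]<.032)&(np.hypot(t[:,0]-.607,t[:,1]-.2545)<.045)]
print('blk',t.min(0),t.max(0),cv2.minAreaRect((t[:,:2]*1000).astype(np.float32)),np.median(t[:,2]))
```

```text
t 29.2 p [0.6037 0.257  0.1095] yaw 142.7 tilt 4.26 w 0.997 F [-0.8  0.7 -0.5] q6 -0.59 q1 0.35
[0, [-0.0042, 0.0, 0.0295], 0.012]
[-0.07336758  0.01144546 -0.99723929]
blk [0.57674358 0.22843872 0.01915283] [0.63581344 0.28129527 0.02546753] ((606.455078125, 254.67945861816406), (24.06512451171875, 59.37724685668945), 51.92951202392578) 0.022970623078358027
```

View pics/w12.png

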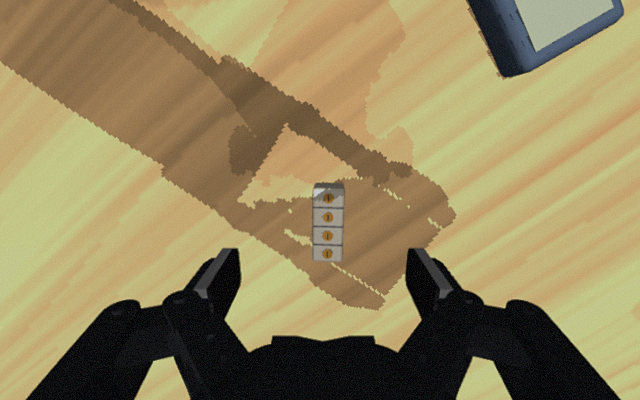

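Run:
```python
from h import *
s,p,R=pose(); print(R.T@(np.array([.607,.2545,.036])-p))
```

```text
[-0.00918482  0.0031259   0.07251737]
```

Call:
{"fn": "servo_tool", "kwargs": {"moves": [[0,[-0.002,0.001,0.006],0],[0,[-0.002,0.001,0.01],0],[0,[-0.002,0.001,0.012],0],[0,[-0.002,0,0.012],0],[0,[-0.001,0,0.01],0],[0,[0,0,0.006],0],[0,[0,0,0.003],0],[0,[0,0,0.001],0]]}}

```text
time: 29.92
tool_pos: [0.6074, 0.2514, 0.0409]
tcp_rot: [-0.983, -2.904, 0.023]
wrist_force: [-0.2, -0.0, -0.8]
width: 0.999
```

Run:
```python
from h import *
s,p,R=pose(); print(s['time'],p,R[:,2],R.T@(np.array([.607,.2545,.033])-p),s['wrist_force'])
```

```text
29.9167 [0.60740943 0.25143603 0.04094788] [-0.07625471  0.01023825 -0.99703581] [0.00165401 0.00248954 0.00798691] [-0.23617122 -0.02755057 -0.78244683]
```

Call:
{"fn": "servo_tool", "kwargs": {"moves": [[0,[0.001,0.002,0.004],0],[0,[0,0,0.003],0],[0,[0,0,0.001],0],[100,[0,0,0],0],[180,[0,0,0],0],[255,[0,0,0],0],[255,[0,0,0],0],[255,[0,0,0],0]], "newtons": 40}}

```text
time: 30.58
tool_pos: [0.6083, 0.255, 0.0338]
tcp_rot: [-0.983, -2.906, 0.02]
wrist_force: [0.1, 0.1, -0.2]
width: 0.298
```

Call:
{"fn": "servo_tool", "kwargs": {"moves": [[255,[0,0,0],0],[255,[0,0,0],0],[255,[0,0,0],0],[255,[0,0,0],0],[255,[0,0,0],0],[255,[0,0,0],0],[255,[0,0,0],0],[255,[0,0,0],0]]}}

```text
time: 31.25
tool_pos: [0.6084, 0.2549, 0.0341]
tcp_rot: [-0.983, -2.907, 0.019]
wrist_force: [-0.0, 0.4, -0.9]
width: 0.27
```

Run:
```python
from h import *
s,p,R=pose(); print(s['time'],p,R[:,2],s['width'],s['wrist_force'])
```

```text
31.25 [0.60839933 0.25485133 0.03410272] [-0.07298265  0.0114263  -0.99726775] 0.2702475482908443 [-0.04298233  0.35625931 -0.87377198]
```

Call:
{"fn": "servo_tool", "kwargs": {"moves": [[255,[0,0,-0.004],0],[255,[0,0,-0.007],0],[255,[0,0,-0.01],0],[255,[0,0,-0.01],0],[255,[0,0,-0.008],0],[255,[0,0,-0.005],0],[255,[0,0,-0.002],0],[255,[0,0,0],0]]}}

```text
time: 31.92
tool_pos: [0.613, 0.2546, 0.0866]
tcp_rot: [-0.984, -2.909, 0.017]
wrist_force: [-0.5, 0.3, -0.5]
width: 0.268
```

Run:
```python
from h import *
a=plan([.646,-.071,.085],187,step=.028);s,p,R=pose();print(R[:,2])
grab('wrist','w13')
```

```text
t 31.92 p [0.613  0.2546 0.0866] yaw 142.6 tilt 4.11 w 0.268 F [-0.5  0.3 -0.5] q6 -0.6 q1 0.34
[0, [-0.0187, -0.0199, 0.0001], -0.065]
[0, [-0.0174, -0.021, 0.0001], -0.065]
[0, [-0.016, -0.0221, 0.0001], -0.065]
[0, [-0.0145, -0.0231, 0.0001], -0.065]
[0, [-0.013, -0.024, 0.0001], -0.065]
[0, [-0.0114, -0.0248, 0.0001], -0.065]
[0, [-0.0098, -0.0255, 0.0001], -0.065]
[0, [-0.0081, -0.026, 0.0001], -0.065]
[0, [-0.0064, -0.0265, 0.0001], -0.065]
[0, [-0.0047, -0.0269, 0.0001], -0.065]
[0, [-0.0029, -0.0271, 0.0001], -0.065]
[0, [-0.0012, -0.0272, 0.0001], -0.065]
[-0.07070746  0.01219404 -0.99742256]
```

View pics/w13.png

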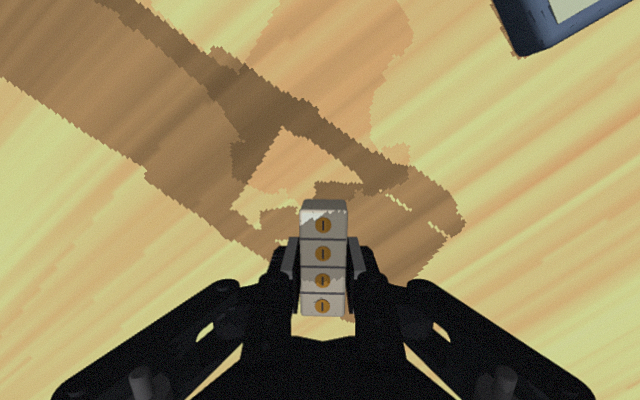

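Call:
{"fn": "servo_tool", "kwargs": {"moves": [[255,[-0.01,-0.011,0],-0.04],[255,[-0.017,-0.019,0],-0.07],[255,[-0.018,-0.023,0],-0.08],[255,[-0.016,-0.024,0],-0.08],[255,[-0.014,-0.025,0],-0.08],[255,[-0.012,-0.026,0],-0.08],[255,[-0.01,-0.027,0],-0.08],[255,[-0.007,-0.027,0],-0.08]]}}

```text
time: 32.63
tool_pos: [0.6391, 0.0433, 0.0788]
tcp_rot: [-0.039, -3.067, -0.02]
wrist_force: [-0.9, -0.9, -0.6]
width: 0.268
```

Run:
```python
from h import *
a=plan([.646,-.071,.085],187,step=.025);s,p,R=pose();print(R[:,2])
```

```text
t 32.63 p [0.6391 0.0433 0.0788] yaw 178.6 tilt 4.33 w 0.268 F [-0.9 -0.9 -0.6] q6 -1.53 q1 0.02
[0, [-0.0019, -0.0228, -0.0012], -0.029]
[0, [-0.0013, -0.0229, -0.0012], -0.029]
[0, [-0.0006, -0.0229, -0.0012], -0.029]
[0, [0.0001, -0.0229, -0.0012], -0.029]
[0, [0.0007, -0.0229, -0.0012], -0.029]
[-0.07417634  0.01394708 -0.99714761]
```

Call:
{"fn": "servo_tool", "kwargs": {"moves": [[255,[-0.002,-0.022,-0.001],-0.03],[255,[-0.001,-0.02,-0.001],-0.03],[255,[-0.001,-0.017,-0.001],-0.03],[255,[0,-0.013,-0.001],-0.03],[255,[0,-0.009,0],-0.02],[255,[0,-0.005,0],0],[255,[0,-0.002,0],0],[255,[0,0,0],0]]}}

```text
time: 33.3
tool_pos: [0.6434, -0.0564, 0.0762]
tcp_rot: [0.178, -3.056, -0.028]
wrist_force: [-0.3, 0.2, 0.3]
width: 0.27
```

```bash
cat > blk.py <<'E'
from h import *
def blk(tag):
    c=ld(tag);X=cloud(c);s,p,R=pose()
    hsv=cv2.cvtColor(cv2.medianBlur(c['pixels'],3),cv2.COLOR_RGB2HSV).astype(int)
    m=(X[...,2]>p[2]-.018)&(X[...,2]<p[2]-.002)&(np.hypot(X[...,0]-p[0],X[...,1]-p[1])<.045)&((hsv[...,2]>110))
    t=X[m]; r=cv2.minAreaRect((t[:,:2]*1000).astype(np.float32)); A=np.c_[t[:,:2]-p[:2],np.ones(len(t))]
    print('blk',np.round(r[0],1),np.round(r[1],1),round(r[2],1),'plane',np.linalg.lstsq(A,t[:,2],rcond=None)[0].round(3))
E
python3 - <<'E'
from blk import *
a=plan([.646,-.071,.06],187,step=.025);s,p,R=pose();print(R[:,2])
grab('wrist','w14');blk('w14')
E
```

```text
t 33.3 p [ 0.6434 -0.0564  0.0762] yaw -173.3 tilt 4.74 w 0.27 F [-0.3  0.2  0.3] q6 -1.82 q1 -0.13
[0, [-0.0009, -0.0148, 0.0162], -0.005]
[-0.08145728  0.01348179 -0.99658565]
blk [641.  -49.6] [60. 37.] 6.1 plane [-0.015  0.041  0.065]
```

View pics/w14.png

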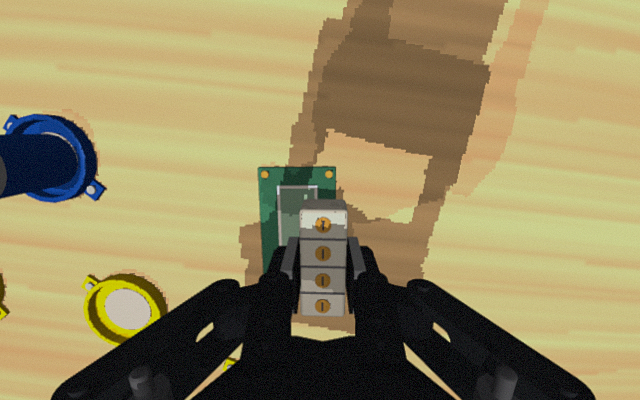

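Run:
```python
from h import *
s,p,R=pose(); print(R.T@(np.array([.647,-.071,.052])-p))
```

```text
[-0.00383277 -0.01580785  0.0236542 ]
```

Call:
{"fn": "servo_tool", "kwargs": {"moves": [[255,[-0.001,-0.004,0.002],0],[255,[-0.001,-0.005,0.003],0],[255,[-0.001,-0.004,0.005],0],[255,[-0.001,-0.002,0.005],0],[255,[0,-0.001,0.004],0],[255,[0,0,0.002],0],[255,[0,0,0.001],0],[255,[0,0,0],0]]}}

```text
time: 34.02
tool_pos: [0.6471, -0.0694, 0.0499]
tcp_rot: [0.183, -3.053, -0.029]
wrist_force: [-0.5, -0.5, -0.9]
width: 0.272
```

Run:
```python
from blk import *
s,p,R=pose(); print(p,R[:,2],np.degrees(np.arctan2(R[1,0],R[0,0])),R.T@(np.array([.647,-.071,.039])-p))
grab('wrist','w15');blk('w15')
S=grab('scene','c7'); D=grab('side','s7')
i=[cv2.resize(x['pixels'][r[1]:r[3],r[0]:r[2],::-1],(390,312)) for x,r in((S,(250,150,350,230)),(D,(270,140,370,220)))]
cv2.imwrite('pics/p7.png',cv2.hconcat(i))
```

```text
[ 0.64706337 -0.06941135  0.04994265] [-0.08362177  0.01425158 -0.99639565] -173.08640045750548 [-0.00063658 -0.0018336   0.01088586]
blk [644.8 -72. ] [46.9 62.8] 76.4 plane [-0.018  0.04   0.039]
```

View pics/w15.png

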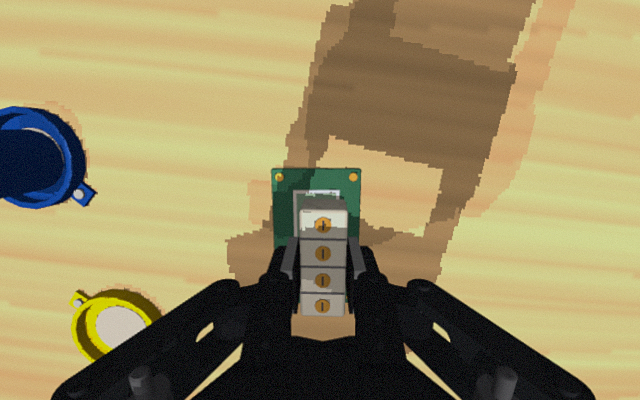

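View pics/p7.png

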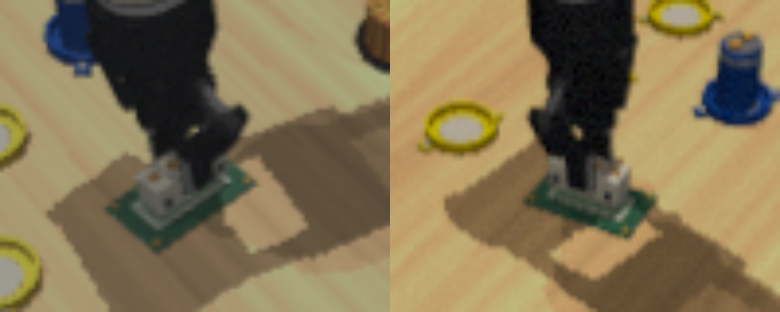

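Call:
{"fn": "servo_tool", "kwargs": {"moves": [[255,[0,-0.001,0.002],0],[255,[0,-0.001,0.002],0],[255,[0,0,0.002],0],[255,[0,0,0.002],0],[255,[0,0,0.001],0],[255,[0,0,0],0],[255,[0,0,0],0],[255,[0,0,0],0]]}}

```text
time: 34.83
tool_pos: [0.6477, -0.0715, 0.0418]
tcp_rot: [0.183, -3.056, -0.029]
wrist_force: [-0.1, -0.1, -1.0]
width: 0.271
```

Run:
```python
from blk import *
s,p,R=pose(); print(p,s['wrist_force'],R.T@(np.array([.647,-.071,.038])-p))
```

```text
[ 0.6477337  -0.07146178  0.04184384] [-0.13175509 -0.12225313 -0.96962786] [0.00036978 0.00045579 0.00389644]
```

Call:
{"fn": "servo_tool", "kwargs": {"moves": [[255,[0,0,0.001],0],[255,[0,0,0.001],0],[255,[0,0,0.001],0],[255,[0,0,0.001],0],[255,[0,0,0],0],[255,[0,0,0],0],[255,[0,0,0],0],[255,[0,0,0],0]]}}

```text
time: 35.5
tool_pos: [0.6481, -0.0715, 0.0388]
tcp_rot: [0.184, -3.058, -0.028]
wrist_force: [0.4, 0.0, -0.2]
width: 0.271
```

Call:
{"fn": "servo_tool", "kwargs": {"moves": [[255,[0,0,0.001],0],[200,[0,0,0],0],[170,[0,0,0],0],[130,[0,0,0],0],[80,[0,0,0],0],[0,[0,0,0],0],[0,[0,0,0],0],[0,[0,0,0],0]]}}

```text
time: 36.17
tool_pos: [0.6484, -0.0715, 0.0385]
tcp_rot: [0.184, -3.058, -0.028]
wrist_force: [-0.1, -1.0, -0.6]
width: 0.995
```

Call:
{"fn": "servo_tool", "kwargs": {"moves": [[0,[0,0,-0.004],0],[0,[0,0,-0.01],0],[0,[0,0,-0.018],0],[0,[0,0,-0.022],0],[0,[0,0,-0.022],0],[0,[0,0,-0.022],0],[0,[0,0,-0.018],0],[0,[0,0,-0.01],0]]}}

```text
time: 36.83
tool_pos: [0.6559, -0.0728, 0.1691]
tcp_rot: [0.183, -3.05, -0.03]
wrist_force: [0.0, -0.4, 0.8]
width: 0.998
```

Call:
{"fn": "servo_tool", "kwargs": {"moves": [[0,[0,0,-0.02],0],[0,[0,0,-0.025],0],[0,[0,0,-0.025],0],[0,[0,0,-0.02],0],[0,[0,0,-0.01],0],[0,[0,0,0],0],[0,[0,0,0],0],[0,[0,0,0],0]]}}

```text
time: 37.5
tool_pos: [0.6653, -0.0744, 0.2791]
tcp_rot: [0.184, -3.057, -0.028]
wrist_force: [-1.1, -0.5, -0.2]
width: 1.0
```

Run:
```python
from h import *
s,p,R=pose(); print(s['time'],p,R[:,2],s['wrist_force'])
c=grab('wrist','w16');grab('scene','c8');grab('side','s8')
T={'LC':(.4445,-.259,.07,.1,.04),'SC':(.614,-.2465,.055,.075,.03),'TOR':(.4255,-.1015,.028,.05,.045),'BLK':(.645,-.071,.022,.04,.045)}
for g in('w16','c8','s8'):
    X=cloud(ld(g)).reshape(-1,3)
    for k,(x,y,lo,hi,r) in T.items():
        t=X[(X[:,2]>lo)&(X[:,2]<hi)&(np.hypot(X[:,0]-x,X[:,1]-y)<r)]
        if len(t)>20:
            q=cv2.minAreaRect((t[:,:2]*1000).astype(np.float32)); print(g,k,len(t),'ctr',np.round(q[0],1),np.round(q[1],1),round(q[2],1),'z95',np.percentile(t[:,2],95).round(4),'want',x,y)
```

```text
37.5 [ 0.66527967 -0.07441259  0.27909504] [-0.08007165  0.01367217 -0.99669534] [-1.06706407 -0.46003163 -0.22018097]
w16 SC 808 ctr [ 614.6 -245.2] [35.1 34.9] 65.3 z95 0.0669 want 0.614 -0.2465
w16 TOR 193 ctr [451.4 -98.3] [ 8.1 39.8] 8.0 z95 0.0374 want 0.4255 -0.1015
w16 BLK 821 ctr [647.5 -70.7] [60.1 22.8] 6.6 z95 0.0284 want 0.645 -0.071
c8 LC 227 ctr [ 446.8 -256.3] [54.7 56.8] 14.5 z95 0.0864 want 0.4445 -0.259
c8 SC 109 ctr [ 615.3 -241.5] [32.3 35.5] 72.8 z95 0.0681 want 0.614 -0.2465
c8 TOR 271 ctr [426.  -98.7] [59.3 62.9] 85.7 z95 0.04 want 0.4255 -0.1015
c8 BLK 181 ctr [648.2 -67.6] [60.4 25.5] 4.9 z95 0.0298 want 0.645 -0.071
s8 LC 198 ctr [ 442.  -258.6] [51.6 53.1] 1.2 z95 0.0853 want 0.4445 -0.259
s8 SC 73 ctr [ 611.9 -244.8] [33.6 30.9] 42.7 z95 0.0668 want 0.614 -0.2465
s8 TOR 282 ctr [ 425.3 -103.9] [59.8 60.4] 3.5 z95 0.041 want 0.4255 -0.1015
s8 BLK 133 ctr [645.8 -71.3] [60.  24.8] 6.2 z95 0.0311 want 0.645 -0.071
```

View pics/w16.png

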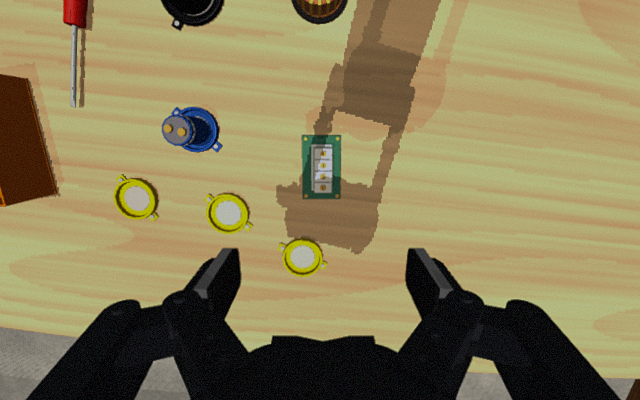

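View pics/c8.png

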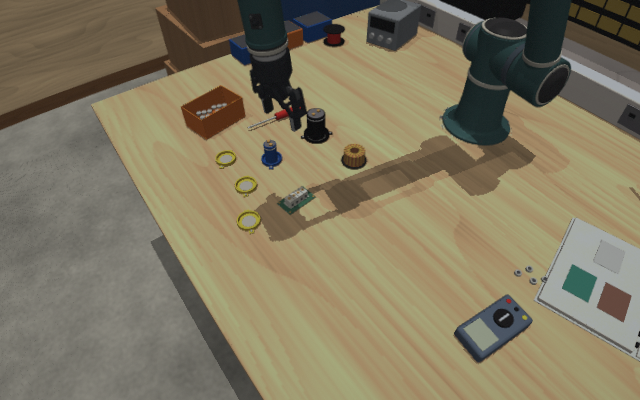

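All four parts sit in their mounts, within about 5 mm of centre in every view. The block is at 5–7°, against 6.8° for the pad. The multimeter and screwdriver are where they were, and the gripper is clear, so I'm handing in.

Run:
```python
from h import *
print(bot.finish_job())
```

```text
the job is handed in; nothing more can be done
None
```

All four parts are in their own mounts and released. I handed the job in at about 38 s, and it reported no verdict. The multimeter, screwdriver and yellow look-alike holders look unmoved in the final pictures (by eye, not measured).

**Position:** in the last wrist, scene and side views every part was within about 5 mm of its mount's centre. The views disagreed with each other by 2–5 mm, mainly in y, against the 12 mm allowed. The last wrist view caught only a sliver of the transformer and missed the large capacitor. Those two rest on the scene and side views, plus an earlier wrist view of the transformer.

**Height:** the measured tops are about 86 mm (large capacitor, terminals included), 67 mm (small capacitor, terminals included), 37–41 mm (transformer) and 28–31 mm (block). These agree with each part being down on its mount's floor.

**Alignment:** the block lies at about 5–7°, against 6.8° for the pad's long side.

**Not measured:** I did not measure the parts' tilt after release; they looked upright in the pictures. The tool itself drifted to between 2° and 5° of tilt during the moves. The parts appear to have settled flat once let go.

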